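# Clamp and dress busbar contact faces

### The arm

A 7-joint arm with a two-finger parallel gripper is mounted at the origin on the work surface. World frame = base frame: x ahead of the robot, y to its left, z up, the work surface at z = 0. Lengths are in m, angles in degrees, forces in N, time in s.
With the tool pointing down it reaches from about 0.4 to 0.85 m from the base axis. Payload 10.4 kg.
Tool frame: the origin (TCP) lies between the finger pads; the fingertips stand ahead of it and the grasp point (between the pads) is the TCP (tips_ahead is the y of the fingertips in the tool frame, in m); y points along the fingers, x is the direction in which the jaws open and shut, and the axes are right-handed (so a half turn about y gives the same grasp; the last joint's range is limited). The gripper opens to 85 mm and grips with 20 to 120 N. Pads are 22 mm wide; open, the fingers measure 114 mm over their backs; the gripper's body (76 mm by 85 mm) begins 54 mm behind the grasp point. The pads swing forward as they close: fully open they stand 13 mm farther back than shut.
Start: joints at [75.252, 19.034, -3.707, 83.658, 1.238, 77.344, -5.071], TCP at [0.145, -0.608, 0.25] pointing down, gripper open.
Joint ranges: [-148.97, 148.97], [-28.65, 121.19], [-84.17, 76.75], [9.2, 138.47], [-72.65, 252.65], [3.7, 117.97], [-149.18, 149.18]. Speed limits (degrees/s): [127.2, 127.2, 159.86, 159.86, 180, 180, 180].

### API

Orientations are given as a 3x3 rotation matrix whose columns are the frame's x, y, z axes.
In Python, from rig import * gives the robot as it stands.
- The arm moves only by the tool apply_moves, never from a script. Its argument "increments" is a list of rows, each an object with "grip": the opening, from 0 (shut) to 1 (fully open); "translation": the shift along the tool's x, y, z normalised to -1 to 1, where 1 is 0.04 m, a list of three; "yaw": the turn about the tool's y normalised to -1 to 1, where 1 is 5 degrees. A call has 1 to 5 rows; each row shifts and turns the commanded pose from where the row before left it, along the tool's axes as they then stand; what a row does not reach is not made up. A row lasts 1/8 s, in which the tool goes at most 62.5 mm and 10.7 degrees, less where a joint would pass 70% of its speed; a pose out of reach is approached as far as the arm can. A call with a number of a shift or a turn outside -1 to 1 is refused whole. A call with a gripper value outside its range is refused whole. The fingers move at their own pace and stop on an object; "squeeze" is the grip in N (left out, the last holds). Time passes only in rows, so rows that do not move let the fingers close. It gives the time, the measured TCP pose, the force and the opening at its end, in the units of the state.
- state(): the state, without advancing time (a new reading comes with each control period).
- get_image(name): name is "scene" or "top" or "wrist"; returns a dict with "image" (384x512x3 uint8, red, green, blue), "intrinsics" (3x3 intrinsics, pixels), "dist" ([k1, k2, p1, p2, k3] as OpenCV has them; the pictures are not rectified), "eye" and "orientation" of the camera in the world; the wrist camera has in their place "mount" (4x4, takes a point from camera to tool coordinates, whose origin is the TCP and whose axes are the tool frame's). Camera axes: x right, y down, z forward; pixel columns grow to the right and rows downward; lengths in m; the calibration is good to about 2 mm. A picture is of the moment at which its call begins: read the wrist's pose just before it. There is no depth.
- job_done(): hands the job in, once; it reports no verdict.
The state is a dict: "clock": time; "joints": joint angles; "joint_velocities": joint speeds; "joint_efforts": joint torques, N m; "position": TCP position; "eef_rot": TCP orientation; "contact_force": force on the tool from outside, world axes, zero at the start; "wrist_torque": the same for the moment, N m; "grip_width": finger opening in m.
Only numpy, scipy, OpenCV 4.12 (cv2) and the standard library are available. Lean on these libraries where they do the work, as an engineer would, in place of code of your own. Each camera call takes 0.05 s, during which the arm holds its last target.

### The job

Load all the copper bars that are on the bench into the sloping white nest, long side up the slope, in the order blue, yellow, red counting from the side stop, each slid fully home against the low stop and against the side stop or its neighbour; the clamp must be open for loading, so check it and swing it open if it is shut. Then close the clamp fully on the bars and draw the lapping block with light, steady pressure straight across their lower ends, from the bar farthest from the side stop to the one against it, pressing on every bar in turn, and make two such strokes. Put the lapping block back upright on its black mat, leave the bars clamped, and disturb nothing else on the bench.

Things in the scene. Friction and masses are not known exactly. Their poses are not given: they have to be found in the camera images.
- nest: Sloping white low-friction nest plate of the fixture. Origin on its top face; x points up the slope (away from the robot, rises 17 deg), y up the gentler cross slope to the left (11 deg), z is the plate's normal: a released bar slides by itself to -x and -y. Plate: x -75 to 90, y -98 to 95 mm. Hinge posts of the clamp: x 65 to 85, y -96 to -86 and 41 to 51, 32 mm high.
- corner (a point): Locating corner of the nest, on the plate; axes as the nest. Low stop: steel fence 10 mm high along y, inner face at nest x = -60 mm. Side stop: steel fence 10 mm high, 12 mm thick, along x, inner face at nest y = -80 mm, from nest x -65 to 45 mm.
- first_seat (a point): Where the centre of the first bar lies when seated in the corner: nest x -10, y -62, z 7.5 mm. The second and third bars sit 36 and 72 mm farther along the nest's y.
- clamp_hinge (a point): Point on the clamp's hinge axis in line with the middle of the red grip: nest x 75, y -130, z 28 mm; axes as the nest. The axis is the nest's y.
- clamp (a joint): Angle of the toggle clamp, rad: 0 fully closed, 1.5 fully open; starts closed, open or anywhere between. Its stiff hinge stays where it is left: about 9 N at the grip moves it, up to 14 N over the last 0.07 rad of closing, where the pad's spring is pressed.
- clamp_grip (a point): Middle of the clamp's red grip: a round bar 20 mm in diameter, 52 mm long, parallel to the nest's y, beside the nest on the side-stop side (nest y -156 to -104 mm; the lever rod is at y -106). It moves on a circle of 105 mm radius round the hinge axis, at 125 deg from the nest's +x (towards +z) when closed, at 39 deg when open.
- beam (a point): Middle of the clamp's steel cross beam (16 x 112 x 12 mm, along the nest's y), carried by two arms 60 mm from the hinge. Closed it lies over nest x 7 to 23, y -82 to 30, top 44 mm above the plate; open the arms stand up near nest x 65 to 90, to 95 mm above the plate.
- pad: Black rubber pressure pad under the beam, 14 x 106 x 10 mm, sprung (travel 8 mm). Closed on bars it rests on their upper halves at nest x = 15 mm with about 8 N in all. Origin at its centre.
- bar_blue_mid (a point): centre (half-way through) of the solid copper bar with a blue band round its middle: 100 mm long (its x), 36 mm wide (its y), 15 mm thick (its z), about 0.4 kg, lying flat on the bench at the start. Goes against the side stop when present. One of the three bars may be absent (None).
- bar_yellow_mid (a point): centre (half-way through) of the solid copper bar with a yellow band round its middle: 100 mm long (its x), 36 mm wide (its y), 15 mm thick (its z), about 0.4 kg, lying flat on the bench at the start. Goes after blue. One of the three bars may be absent (None).
- bar_red_mid (a point): centre (half-way through) of the solid copper bar with a red band round its middle: 100 mm long (its x), 36 mm wide (its y), 15 mm thick (its z), about 0.4 kg, lying flat on the bench at the start. Goes last, farthest from the side stop. One of the three bars may be absent (None).
- lapper_mid (a point): Centre of the pale wooden grip of the lapping block: the grip is 46 mm long (x), 28 mm wide (y), 30 mm high; z is up out of the grip. Below it a steel plate 50 x 34 mm, then a sprung grey shoe; the shoe's face lies 43 mm below this point when not pressed. Whole tool 58 mm high, 0.34 kg, most of it low down.
- shoe_face (a point): centre of the shoe's working face (underside)
- shoe (a joint): how far the shoe is pressed in, m: 0 free, 0.008 fully in. It pushes back with about 3 N at the first touch and 0.5 N more per mm: 3 to 6 mm is the right light pressure.
- mat: Black rubber mat where the lapping block stands at the start, 120 x 120 x 3 mm, fixed; origin under its centre
- screwdriver: screwdriver on the bench, not part of the job: leave it where it is
- wrench: wrench on the bench, not part of the job: leave it where it is
- bottle: bottle on the bench, not part of the job: leave it where it is
- carton: small carton on the bench, not part of the job: leave it where it is
- tape: roll of tape on the bench, not part of the job: leave it where it is
- terminals: terminal strip on the bench, not part of the job: leave it where it is
Things that resemble listed ones, but are neither listed nor needed, are in the scene too. Leave any turquoise look-alike of the part that bears bar_yellow_mid alone. What is shaped like the part that bears bar_red_mid but green is not meant.

How it is judged (in metres and radians):
On the way, in this order (a step that is already met when the one before it is completed fails the run):
1. all bars seated in the nest in order, with the clamp open (x of bar_blue_mid in the frame of nest between -0.015 and -0.005 m and z of bar_blue_mid in the frame of nest between 0.003 and 0.0115 m and angle between the x axis of each of bar_blue_mid, bar_yellow_mid, bar_red_mid and the x axis of nest, either way round below 0.08 rad and x of bar_yellow_mid in the frame of nest between -0.015 and -0.005 m and z of bar_yellow_mid in the frame of nest between 0.003 and 0.0115 m and x of bar_red_mid in the frame of nest between -0.015 and -0.005 m and z of bar_red_mid in the frame of nest between 0.003 and 0.0115 m and y of bar_blue_mid in the frame of nest between -0.068 and -0.056 m and (y of bar_yellow_mid in the frame of nest between -0.068 and -0.056 m or y of bar_yellow_mid in the frame of nest between -0.032 and -0.02 m) and (y of bar_red_mid in the frame of nest between -0.032 and -0.02 m or y of bar_red_mid in the frame of nest between 0.004 and 0.016 m) and (y of bar_yellow_mid in the frame of bar_blue between 0.03 and 0.042 m or y of bar_yellow_mid in the frame of bar_blue between -0.042 and -0.03 m) and (y of bar_red_mid in the frame of bar_yellow between 0.03 and 0.042 m or y of bar_red_mid in the frame of bar_yellow between -0.042 and -0.03 m) and linear speed of each of bar_blue, bar_yellow, bar_red below 0.02 m/s and value of joint clamp above 1.2 rad), for 0.3 s.
2. clamp closed on the seated bars (value of joint clamp below 0.08 rad and contact force between pad and anything else above 3 N and x of bar_blue_mid in the frame of nest between -0.015 and -0.005 m and z of bar_blue_mid in the frame of nest between 0.003 and 0.0115 m and angle between the x axis of each of bar_blue_mid, bar_yellow_mid, bar_red_mid and the x axis of nest, either way round below 0.08 rad and x of bar_yellow_mid in the frame of nest between -0.015 and -0.005 m and z of bar_yellow_mid in the frame of nest between 0.003 and 0.0115 m and x of bar_red_mid in the frame of nest between -0.015 and -0.005 m and z of bar_red_mid in the frame of nest between 0.003 and 0.0115 m and y of bar_blue_mid in the frame of nest between -0.068 and -0.056 m and (y of bar_yellow_mid in the frame of nest between -0.068 and -0.056 m or y of bar_yellow_mid in the frame of nest between -0.032 and -0.02 m) and (y of bar_red_mid in the frame of nest between -0.032 and -0.02 m or y of bar_red_mid in the frame of nest between 0.004 and 0.016 m) and (y of bar_yellow_mid in the frame of bar_blue between 0.03 and 0.042 m or y of bar_yellow_mid in the frame of bar_blue between -0.042 and -0.03 m) and (y of bar_red_mid in the frame of bar_yellow between 0.03 and 0.042 m or y of bar_red_mid in the frame of bar_yellow between -0.042 and -0.03 m)), for 0.3 s.
3. first stroke: lapping block pressed on the red bar (if there is one), centred on its width to 9 mm, with over 2 N (contact force between lapper and bar_red above 2 N and y of shoe_face in the frame of bar_red between -0.009 and 0.009 m), for 0.1 s.
4. first stroke: lapping block pressed on the yellow bar (if there is one), centred on its width to 9 mm, with over 2 N (contact force between lapper and bar_yellow above 2 N and y of shoe_face in the frame of bar_yellow between -0.009 and 0.009 m), for 0.1 s.
5. first stroke: lapping block pressed on the blue bar (if there is one), centred on its width to 9 mm, with over 2 N (contact force between lapper and bar_blue above 2 N and y of shoe_face in the frame of bar_blue between -0.009 and 0.009 m), for 0.1 s.
6. second stroke: lapping block pressed on the red bar (if there is one), centred on its width to 9 mm, with over 2 N (all of step 3), for 0.1 s.
7. second stroke: lapping block pressed on the yellow bar (if there is one), centred on its width to 9 mm, with over 2 N (all of step 4), for 0.1 s.
8. second stroke: lapping block pressed on the blue bar (if there is one), centred on its width to 9 mm, with over 2 N (all of step 5), for 0.1 s.
At the end, for the whole second after the job is handed in: Bars home in order: 5 mm from low stop, 6 mm sideways, square to 0.08 rad; clamp within 0.08 rad of closed and pressing over 3 N; lapping block upright on its mat, centre within 45 mm of the mat centre; all at rest (all of step 2 and linear speed of each of bar_blue, bar_yellow, bar_red, lapper below 0.02 m/s and horizontal distance between shoe_face and mat below 0.045 m and height (world z) of shoe_face below 0.008 m and angle between lapper_mid's own z axis and vertical below 0.1 rad); the robot touches nothing.
It fails at once if lapping block pressed on a bar with more than 20 N (contact force between lapper and bar_blue above 20 N or contact force between lapper and bar_yellow above 20 N or contact force between lapper and bar_red above 20 N).
It fails at once if something that is not part of the job moved by more than 40 mm (distance of any of screwdriver, wrench, bottle, carton, tape, terminals from where it was at the start of the episode above 0.04 m).
Of bar_blue, bar_yellow, bar_red only 2 to 3 are there at a start; the rules pass over those that are not, and their reading is None.
At some moment in a run one of lapper may be knocked a few centimetres aside while the robot is not near it.
Once in a run the grip may slacken for a moment while it holds something.
It also fails if it takes over 210 s, if anything falls off the work surface, if the arm or the gripper's body presses on something with over 40 N, if the wrist force passes 120 N, or if a joint passes its speed limit or range.

## Working session

There is one attempt and no reset: what is moved stays moved. The work goes in short steps, Python scripts to look and compute and a tool call to move; the robot and the scene stay as the last step left them, time stands still between calls to the robot, and variables do not carry over. Pictures are saved under pics/ and viewed, and the job is handed in when it is done.

Besides the shell and the picture viewer there is one more tool, called after "Emit:" as name(argument=value, ...), one argument or row to a line, values as JSON. apply_moves: Moves the arm, as the interface text tells. Scaled input: -1 to 1 covers 0.04 m each way for a shift and 5 degrees each way for a turn. Its arguments: {"type":"object","properties":{"increments":{"type":"array"},"squeeze":{"type":"number"}},"required":["increments"]}

```bash
ls -la; mkdir -p pics; python3 - <<'E'
from rig import *
import cv2
s=state()
for k,v in s.items(): print(k,v)
for n in ["scene","top","wrist"]:
    d=get_image(n)
    cv2.imwrite(f"pics/a_{n}.png",d["image"][:,:,::-1])
    print(n,{k:v for k,v in d.items() if k!="image"})
E
```

```text
total 12
drwxr-xr-x  3 agent agent 4096 Dec  6 22:16 .
drwxr-xr-x 23 root  root  4096 Dec  6 22:16 ..
drwxr-xr-x  2 agent agent 4096 Dec  6 22:16 pics
clock 0.0
joints [75.25252901 19.07235358 -3.70769063 83.70671617  1.2375052  77.34541236
 -5.07076181]
joint_velocities [-0.05142045 -0.02083957  0.04706307 -0.03884987 -0.01912161 -0.03920128
 -0.00530219]
joint_efforts [ 5.35343970e-04 -6.25445938e+01  4.95422271e-02 -3.91600156e+01
  1.62740622e-02  1.00633103e-02  2.32782054e-05]
position [ 0.14531667 -0.60749469  0.24950591]
eef_rot [[ 2.32669806e-01 -4.06961494e-04  9.72555703e-01]
 [-9.72554669e-01  1.41987452e-03  2.32670152e-01]
 [-1.47559486e-03 -9.99998909e-01 -6.54303722e-05]]
contact_force [ 1.76895417 -0.44700874 -0.12242892]
wrist_torque [-0.01789832 -0.01536215  0.00790631]
grip_width 0.08541106739232246
scene {'intrinsics': array([[472.00029527,   0.        , 248.35483764],
       [  0.        , 472.00029527, 197.36444777],
       [  0.        ,   0.        ,   1.        ]]), 'dist': array([-0.09215142,  0.        ,  0.        ,  0.        ,  0.        ]), 'eye': arra
[... 585 characters left out ...]
 [-0.99975205, -0.00696956,  0.02114873],
       [-0.02041002, -0.09294599, -0.99546194]])}
wrist {'intrinsics': array([[264.96749831,   0.        , 254.76419463],
       [  0.        , 264.96749831, 189.17637684],
       [  0.        ,   0.        ,   1.        ]]), 'dist': array([-0.03978341,  0.        ,  0.        ,  0.        ,  0.        ]), 'mount': array([[ 9.99999767e-01, -6.78380525e-04, -6.93903044e-05,
         8.75571751e-05],
       [-1.36422248e-04, -2.98717691e-01,  9.54341512e-01,
        -1.23500912e-01],
       [-6.68134808e-04, -9.54341281e-01, -2.98717714e-01,
         7.77643487e-02],
       [ 0.00000000e+00,  0.00000000e+00,  0.00000000e+00,
         1.00000000e+00]])}
```

View pics/a_scene.png

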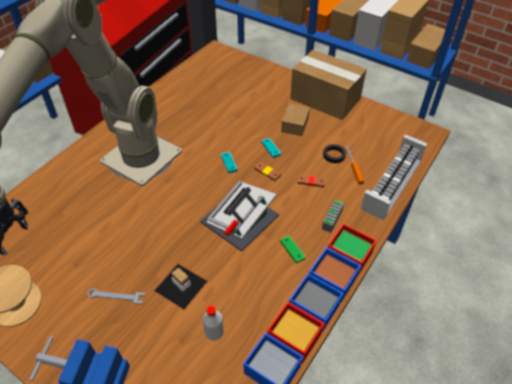

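View pics/a_top.png

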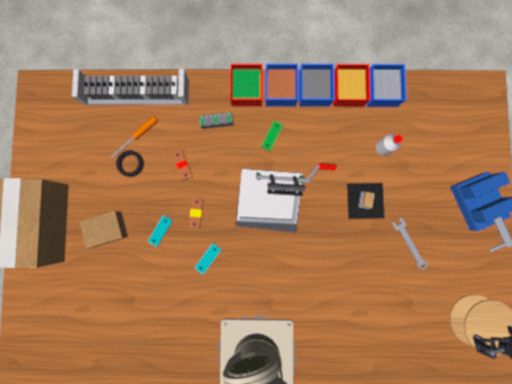

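View pics/a_wrist.png

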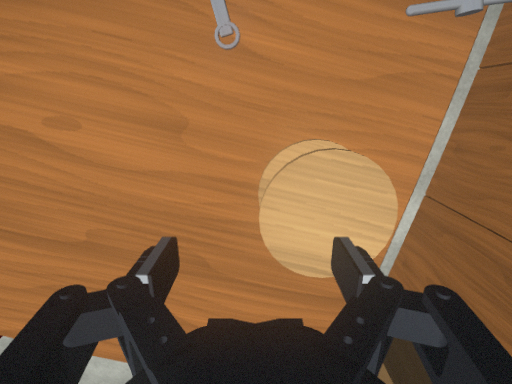

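```bash
python3 - <<'E'
import cv2
im=cv2.imread("pics/a_top.png")
cv2.imwrite("pics/a_top_l.png",cv2.resize(im[60:360,0:400],(800,600),interpolation=cv2.INTER_CUBIC))
im=cv2.imread("pics/a_scene.png")
cv2.imwrite("pics/a_sc_l.png",cv2.resize(im[80:330,80:413],(800,600),interpolation=cv2.INTER_CUBIC))
E
```

```text
(no output)
```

View pics/a_top_l.png

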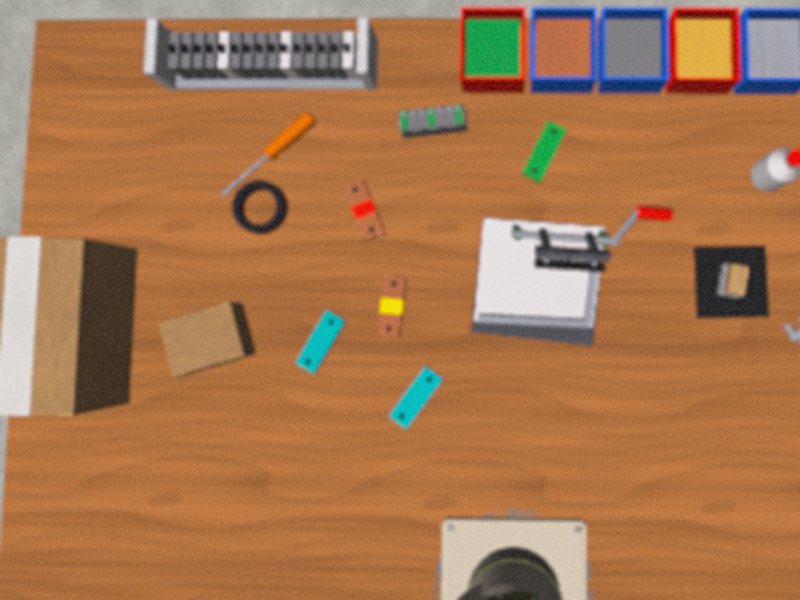

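View pics/a_sc_l.png

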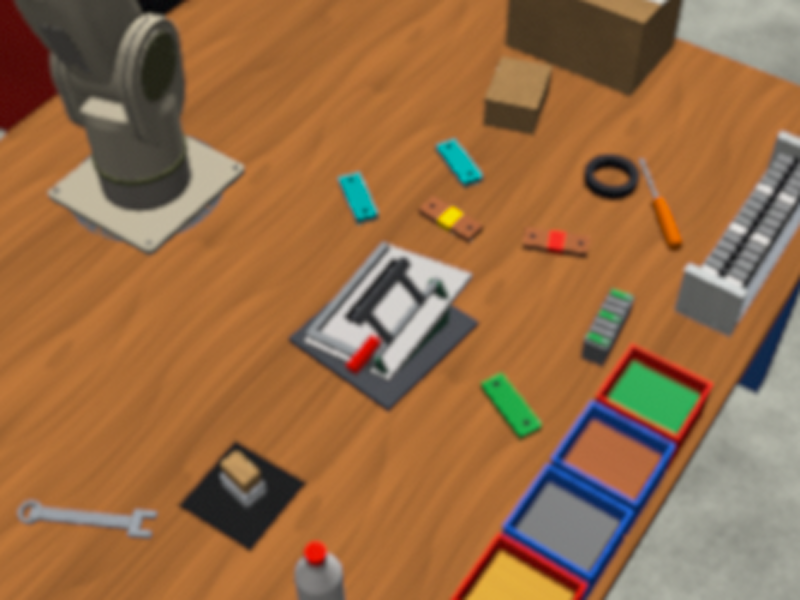

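```bash
cat > h.py <<'E'
from rig import *
import rig, cv2, numpy as np
def cam(name):
    s=state(); d=get_image(name)
    if name=="wrist":
        R=np.array(s["eef_rot"]);p=np.array(s["position"]);M=d["mount"]
        d["orientation"]=R@M[:3,:3]; d["eye"]=R@M[:3,3]+p
    return d
def rays(d,px):
    px=np.asarray(px,float).reshape(-1,1,2)
    n=cv2.undistortPoints(px,d["intrinsics"],d["dist"]).reshape(-1,2)
    v=np.c_[n,np.ones(len(n))]@d["orientation"].T
    return v/np.linalg.norm(v,axis=1)[:,None]
def onz(d,px,z):
    v=rays(d,px); return d["eye"]+v*((z-d["eye"][2])/v[:,2])[:,None]
def proj(d,P):
    P=np.asarray(P,float).reshape(-1,3); R=d["orientation"]
    rv=cv2.Rodrigues(R.T)[0]; t=-R.T@d["eye"]
    return cv2.projectPoints(P,rv,t,d["intrinsics"],d["dist"])[0].reshape(-1,2)
def tri(views):  # list of (d,px)
    A=np.zeros((3,3));b=np.zeros(3)
    for d,px in views:
        v=rays(d,[px])[0];Q=np.eye(3)-np.outer(v,v);A+=Q;b+=Q@d["eye"]
    p=np.linalg.solve(A,b)
    res=[np.linalg.norm((np.eye(3)-np.outer(v,v))@(p-d["eye"])) for d,px in views for v in [rays(d,[px])[0]]]
    return p,res
def blobs(d,lo,hi,amin=8):
    h=cv2.cvtColor(d["image"],cv2.COLOR_RGB2HSV)
    m=cv2.inRange(h,np.array(lo),np.array(hi))
    n,l,st,c=cv2.connectedComponentsWithStats(m)
    return [(c[i].round(1),int(st[i,4])) for i in range(1,n) if st[i,4]>=amin],l
def save(d,n,crop=None,scale=1):
    im=d["image"][:,:,::-1]
    if crop: x0,y0,x1,y1=crop; im=im[y0:y1,x0:x1]
    im=cv2.resize(im,None,fx=scale,fy=scale,interpolation=cv2.INTER_CUBIC); cv2.imwrite(f"pics/{n}.png",im)
E
python3 - <<'E'
from h import *
print([n for n in dir(rig) if not n.startswith('__')])
t=cam("top")
print("yellow",blobs(t,(22,150,120),(35,255,255))[0])
print("red",blobs(t,(0,200,120),(4,255,255))[0])
print("copper",blobs(t,(3,90,80),(12,200,230),40)[0][:20])
for p in [(195,213),(182,165),(327,167),(365,200)]: print(p,onz(t,[p],0.015))
save(t,"t2",(140,130,400,260),3)
s=cam("scene"); save(s,"s2",(160,120,360,310),3.9)
E
```

```text
['MotionError', 'get_image', 'job_done', 'state', 'tips_ahead']
yellow [(array([195.4, 212.5]), 92)]
red [(array([245. ,  65.6]), 47), (array([343.1,  72.3]), 66), (array([365.7,  66.4]), 14), (array([367. ,  82.5]), 20), (array([365.3,  98.7]), 18), (array([238.8,  99.9]), 26), (array([256.2, 100.2]), 17), (array([336.4, 101.8]), 18), (array([348.1, 101.9]), 8), (array([397.6, 138.4]), 34), (array([181.6, 164.1]), 56), (array([327.1, 166.3]), 68)]
copper [(array([289.3, 100.8]), 388), (array([281.3,  83. ]), 689), (array([160.8,  74.4]), 50), (array([403.5,  95.2]), 57), (array([121.3, 154.1]), 134), (array([181.6, 164.6]), 319), (array([328.1, 164.8]), 50), (array([315.9, 175.3]), 41), (array([457.5, 186.7]), 51), (array([299.1, 210.3]), 41), (array([196.5, 202.2]), 135), (array([243. , 225.7]), 53), (array([194.2, 223.2]), 140), (array([404. , 241.5]), 81), (array([285.9, 231.2]), 45), (array([260.8, 316. ]), 54), (array([217.5, 352.2]), 52)]
(195, 213) [[0.45494789 0.20793465 0.015     ]]
(182, 165) [[0.61420044 0.255153   0.015     ]]
(327, 167) [[ 0.61031037 -0.22625782  0.015     ]]
(365, 200) [[ 0.50201542 -0.34937692  0.015     ]]
```

View pics/t2.png

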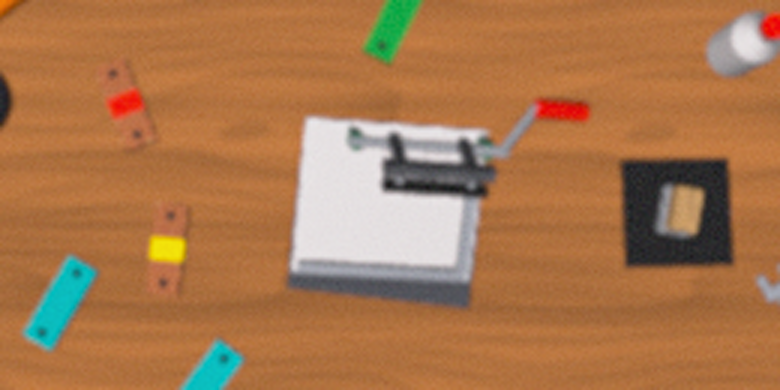

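View pics/s2.png

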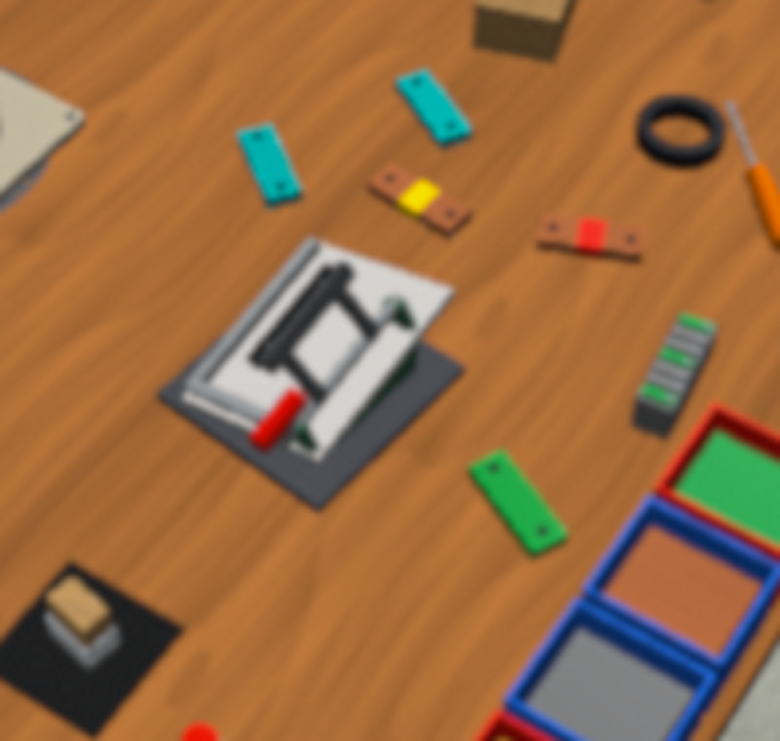

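```bash
cat >> h.py <<'E'
import sys
def plan(target, az=None, zfirst=False, n=None, grip=1.0, start=None):
    """rows in tool units from the measured pose to target (world), tool-x azimuth az (deg)."""
    s=state(); p=np.array(s["position"] if start is None else start[0]); R=np.array(s["eef_rot"])
    a=np.degrees(np.arctan2(R[1,0],R[0,0])) if start is None else start[1]
    d=np.asarray(target)-p; da=0 if az is None else (az-a+180)%360-180
    N=max(int(np.ceil(max(np.linalg.norm(d)/0.039,abs(da)/4.999,1))),1) if n is None else n
    print("from",p.round(4),"az",round(a,2),"N",N)
    q=p.copy(); b=a
    for i in range(N):
        want=p+d*(i+1)/N-q; c,sn=np.cos(np.radians(b)),np.sin(np.radians(b))
        X=np.array([c,sn,0]);Y=np.array([0,0,-1]);Z=np.array([sn,-c,0])*-1
        Z=np.cross(X,Y)
        t=(np.array([want@X,want@Y,want@Z])/0.04).round(2); y=round(-(a+da*(i+1)/N-b)/5,2)
        q=q+0.04*(X*t[0]+Y*t[1]+Z*t[2]); b-=5*y
        print('{"grip":%g,"translation":[%g,%g,%g],"yaw":%g},'%(grip,*t,y), end="\n\n" if i%5==4 else "\n")
    return q,b
E
python3 - <<'E'
from h import *
plan([0.5,0.0,0.33],0)
E
```

```text
from [ 0.1454 -0.6077  0.2499] az -76.55 N 19
{"grip":1,"translation":[-0.67,-0.11,0.64],"yaw":-0.81},
{"grip":1,"translation":[-0.62,-0.1,0.69],"yaw":-0.8},
{"grip":1,"translation":[-0.57,-0.11,0.72],"yaw":-0.81},
{"grip":1,"translation":[-0.52,-0.1,0.77],"yaw":-0.8},
{"grip":1,"translation":[-0.47,-0.11,0.8],"yaw":-0.81},

{"grip":1,"translation":[-0.41,-0.1,0.83],"yaw":-0.8},
{"grip":1,"translation":[-0.35,-0.11,0.86],"yaw":-0.81},
{"grip":1,"translation":[-0.28,-0.1,0.88],"yaw":-0.81},
{"grip":1,"translation":[-0.23,-0.11,0.9],"yaw":-0.8},
{"grip":1,"translation":[-0.16,-0.1,0.91],"yaw":-0.81},

{"grip":1,"translation":[-0.1,-0.11,0.92],"yaw":-0.8},
{"grip":1,"translation":[-0.03,-0.1,0.92],"yaw":-0.81},
{"grip":1,"translation":[0.03,-0.11,0.93],"yaw":-0.8},
{"grip":1,"translation":[0.1,-0.1,0.92],"yaw":-0.81},
{"grip":1,"translation":[0.17,-0.11,0.91],"yaw":-0.81},

{"grip":1,"translation":[0.22,-0.11,0.9],"yaw":-0.8},
{"grip":1,"translation":[0.29,-0.1,0.88],"yaw":-0.81},
{"grip":1,"translation":[0.35,-0.11,0.85],"yaw":-0.8},
{"grip":1,"translation":[0.41,-0.1,0.84],"yaw":-0.81},
```

Emit:
apply_moves(
  increments=[
    {"grip":1,"translation":[-0.67,-0.11,0.64],"yaw":-0.8},
    {"grip":1,"translation":[-0.62,-0.1,0.69],"yaw":-0.8},
    {"grip":1,"translation":[-0.57,-0.11,0.72],"yaw":-0.8},
    {"grip":1,"translation":[-0.52,-0.1,0.77],"yaw":-0.8},
    {"grip":1,"translation":[-0.47,-0.11,0.8],"yaw":-0.8},
  ],
)

```text
clock: 0.88
position: [0.2394, -0.4469, 0.2716]
eef_rot: [[0.553, -0.0, 0.833], [-0.833, -0.0, 0.553], [0.0, -1.0, -0.0]]
contact_force: [0.1, -0.2, 0.5]
grip_width: 0.0855
```

Emit:
apply_moves(
  increments=[
    {"grip":1,"translation":[-0.41,-0.1,0.83],"yaw":-0.8},
    {"grip":1,"translation":[-0.35,-0.11,0.86],"yaw":-0.8},
    {"grip":1,"translation":[-0.28,-0.1,0.88],"yaw":-0.8},
    {"grip":1,"translation":[-0.23,-0.11,0.9],"yaw":-0.8},
    {"grip":1,"translation":[-0.16,-0.1,0.91],"yaw":-0.8},
  ],
)

```text
clock: 1.5
position: [0.334, -0.2863, 0.2927]
eef_rot: [[0.806, 0.0, 0.592], [-0.592, -0.0, 0.806], [0.0, -1.0, -0.0]]
contact_force: [0.4, 0.1, 0.2]
grip_width: 0.0854
```

Emit:
apply_moves(
  increments=[
    {"grip":1,"translation":[-0.1,-0.11,0.92],"yaw":-0.8},
    {"grip":1,"translation":[-0.03,-0.1,0.92],"yaw":-0.8},
    {"grip":1,"translation":[0.03,-0.11,0.93],"yaw":-0.8},
    {"grip":1,"translation":[0.1,-0.1,0.92],"yaw":-0.8},
    {"grip":1,"translation":[0.17,-0.11,0.91],"yaw":-0.8},
  ],
)

```text
clock: 2.12
position: [0.4279, -0.1268, 0.3138]
eef_rot: [[0.96, 0.0, 0.28], [-0.28, -0.0, 0.96], [0.0, -1.0, -0.0]]
contact_force: [1.0, -0.5, 0.3]
grip_width: 0.0854
```

Emit:
apply_moves(
  increments=[
    {"grip":1,"translation":[0.22,-0.11,0.9],"yaw":-0.8},
    {"grip":1,"translation":[0.29,-0.1,0.88],"yaw":-0.8},
    {"grip":1,"translation":[0.35,-0.11,0.85],"yaw":-0.8},
    {"grip":1,"translation":[0.41,-0.1,0.84],"yaw":-0.8},
    {"grip":1,"translation":[0,0,0],"yaw":-0.1},
  ],
)

```text
clock: 2.75
position: [0.5033, 0.0027, 0.3306]
eef_rot: [[1.0, 0.0, -0.007], [0.007, 0.002, 1.0], [0.0, -1.0, 0.002]]
contact_force: [0.1, 0.1, -0.5]
grip_width: 0.0854
```

```bash
python3 - <<'E'
from h import *
d=cam("wrist"); save(d,"w1",None,1.5)
np.save("w1.npy",d,allow_pickle=True)
for n in("top","scene"): np.save(n+"0.npy",cam(n),allow_pickle=True)
s=state();print(s["position"],s["eef_rot"][:,0],s["joints"],s["contact_force"])
E
```

```text
[ 0.50249026 -0.00154852  0.33018034] [ 9.99999615e-01 -7.50834484e-04 -4.54743759e-04] [ 37.38957532   4.73875952 -44.45776537  92.43398615   3.34892898
  84.21780846  -7.35253915] [ 0.00937818 -0.49263868 -0.76164826]
```

View pics/w1.png

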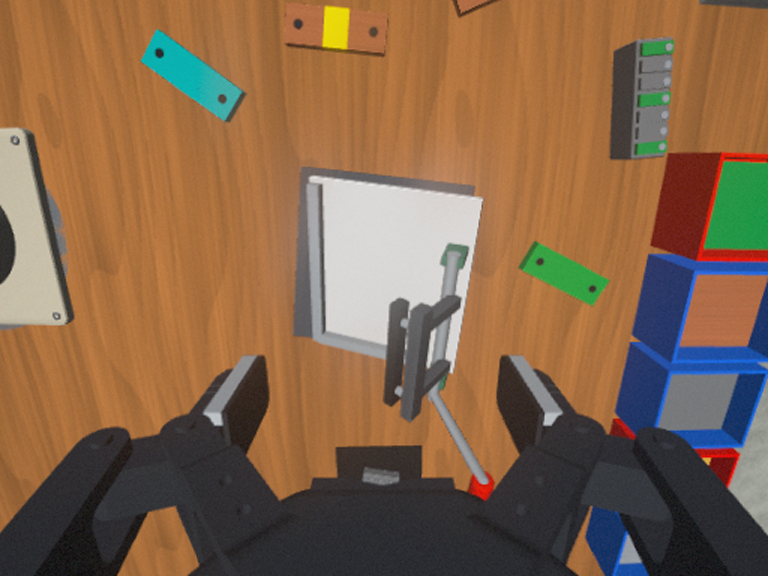

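```bash
python3 - <<'E'
from h import *
d=np.load("w1.npy",allow_pickle=True).item(); save(d,"w1z",(190,105,330,285),4); save(d,"w1g",(250,240,350,340),6)
d=np.load("top0.npy",allow_pickle=True).item(); save(d,"t0z",(225,155,345,240),6)
d=np.load("scene0.npy",allow_pickle=True).item(); save(d,"s0z",(195,175,285,255),7)
E
```

```text
(no output)
```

View pics/w1z.png

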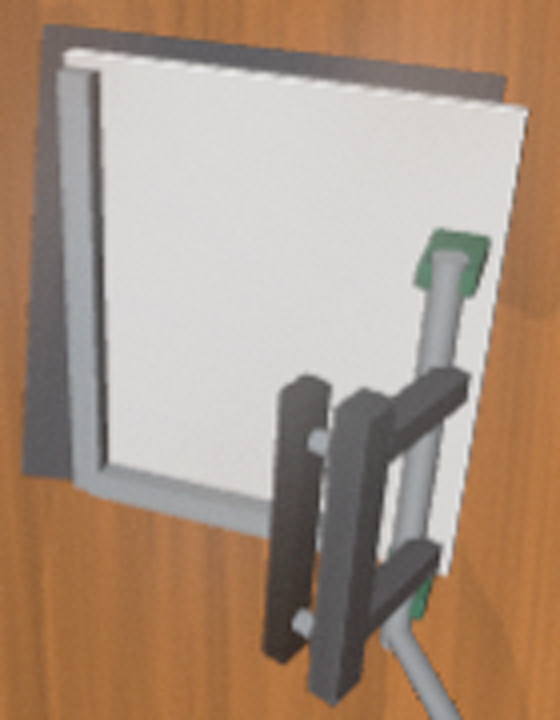

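View pics/t0z.png

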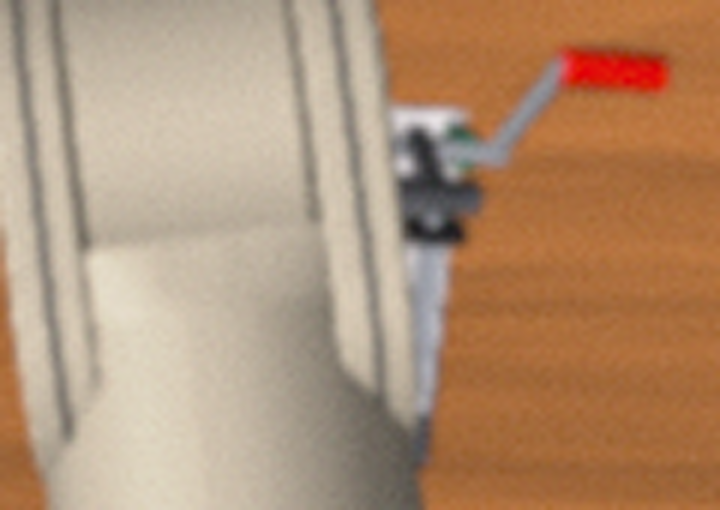

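View pics/s0z.png

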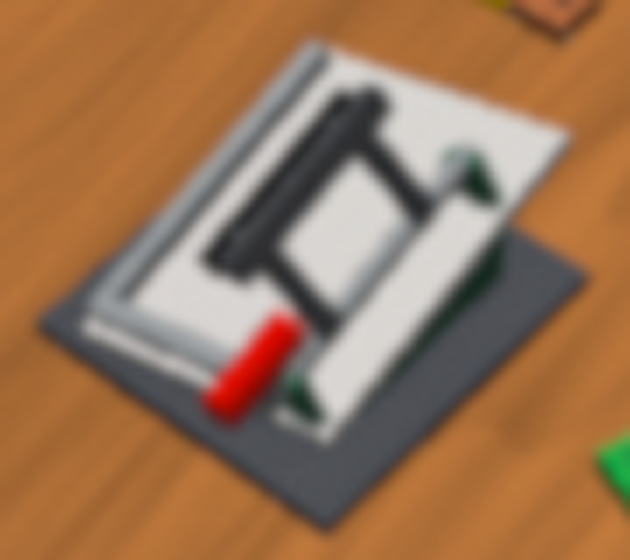

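View pics/w1g.png

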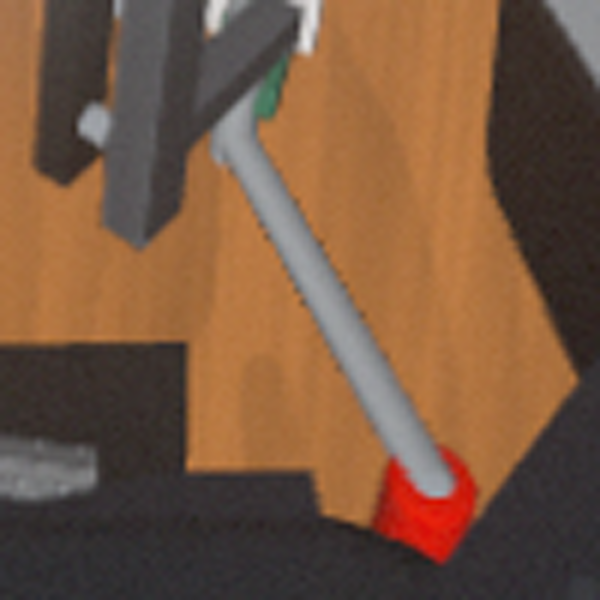

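```bash
cat > fit.py <<'E'
from h import *
from scipy.optimize import least_squares
def Rn(psi,a=17,b=11):
    sx,sy=np.sin(np.radians(a)),np.sin(np.radians(b))
    # x axis: azimuth psi, rise a ; y perpendicular to x with rise b
    x=np.array([np.cos(np.radians(a)),0,sx]); 
    yx=-sx*sy/x[0]; y=np.array([yx,np.sqrt(1-sy**2-yx**2),sy])
    R=np.c_[x,y,np.cross(x,y)]
    c,s=np.cos(psi),np.sin(psi); return np.array([[c,-s,0],[s,c,0],[0,0,1]])@R
def pose():
    q=np.load("nest.npy"); return Rn(q[3]),q[:3]
E
cat > dofit.py <<'E'
from fit import *
w=np.load("w1.npy",allow_pickle=True).item();s=np.load("scene0.npy",allow_pickle=True).item();t=np.load("top0.npy",allow_pickle=True).item()
f=lambda u,o,k:[(u[0]+.5)/k-.5+o[0],(u[1]+.5)/k-.5+o[1]]
A=(-75,95,0);B=(90,95,0);C=(90,-98,0);D=(-75,-98,0);I=(-60,-80,0)
obs=[("wB",w,f((527,107),(190,105),4),B),("wA",w,f((67,58),(190,105),4),A),("wI",w,f((107,466),(190,105),4),I),
("sB",s,f((571,133),(195,175),7),B),("sD",s,f((85,322),(195,175),7),D),("sI",s,f((132,300),(195,175),7),I),("sC",s,f((328,430),(195,175),7),C),
("tB",t,f((304,117),(140,130),3),B),("tC",t,f((491,131),(140,130),3),C)]
def res(q,full=False):
    R=Rn(q[3],*(q[4:] if len(q)>4 else (17,11)))
    return np.concatenate([(proj(d,R@np.array(P)/1000+q[:3])[0]-u)*(1 if d is not w else 1) for n,d,u,P in obs])
for q0 in ([.5,-.03,.06,0],[.5,-.03,.06,0,17,11]):
    r=least_squares(res,q0,loss="soft_l1"); print(r.x.round(4),np.degrees(r.x[3]))
    for (n,_,_,_),e in zip(obs,res(r.x).reshape(-1,2)): print(n,e.round(2),end=" ")
    print()
    if len(q0)==4: np.save("nest.npy",r.x); q=r.x
R,p=pose()
# clamp grip
tri_=lambda v:tri(v)
b,_=blobs(t,(0,200,120),(4,255,255)); g=[c for c,a in b if 320<c[0]<340 and 160<c[1]<172]; print(b)
bs,_=blobs(s,(0,180,100),(5,255,255)); print(bs)
E
python3 dofit.py
```

```text
[ 0.5004 -0.0352  0.0701 -0.0958] -5.490768983699232
wB [0.57 0.4 ] wA [-2.44 -1.99] wI [ 0.32 -0.27] sB [-0.18 -0.8 ] sD [-0.49  0.33] sI [-0.91  0.87] sC [0.05 0.67] tB [ 1.1  -0.21] tC [-0.34 -0.66] 
[ 0.5007 -0.0355  0.0684 -0.0946 18.2395  8.6524] -5.419842700635828
wB [ 0.29 -0.26] wA [-0.49 -2.33] wI [0.32 0.3 ] sB [-0.02 -0.1 ] sD [-0.71  0.4 ] sI [-1.08  0.99] sC [-0.4  -0.11] tB [ 1.  -0.2] tC [ 0.07 -0.49] 
[(array([250.9,  65.6]), 29), (array([358.7,  77. ]), 91), (array([336.,  83.]), 25), (array([336.1, 101. ]), 17), (array([233.3,  99.6]), 12), (array([253.4,  99.8]), 20), (array([397.6, 138.3]), 41), (array([181.7, 163.9]), 57), (array([327.2, 166.3]), 63)]
[(array([65.5, 24.1]), 743), (array([127.4,  27.7]), 114), (array([311.1, 180.4]), 55), (array([230.6, 227.7]), 81), (array([355.4, 238.4]), 281), (array([297.3, 325.4]), 321), (array([210.9, 310. ]), 65)]
```

```bash
cat > ov.py <<'E'
from fit import *
def ov(d,name,crop,scale,groups,pose_=None):
    R,p=pose_ or pose()
    save(d,name,crop,scale); im=cv2.imread(f"pics/{name}.png")
    for g,c in groups:
        u=proj(d,(R@(np.array(g,float).T/1000)).T+p); u=((u-np.array(crop[:2])+.5)*scale-.5)
        cv2.polylines(im,[np.round(u).astype(int)],False,c,1)
    cv2.imwrite(f"pics/{name}.png",im)
E
sed -i 's/("wA",w[^A]*A),//' dofit.py
python3 dofit.py | head -4; python3 - <<'E'
from ov import *
w=np.load("w1.npy",allow_pickle=True).item()
G=[([(-75,95,0),(90,95,0),(90,-98,0),(-75,-98,0),(-75,95,0)],(0,0,255)),([(-60,90,0),(-60,-80,0),(45,-80,0)],(255,0,0)),([(-60,90,10),(-60,-80,10),(45,-80,10)],(0,255,0)),
([(65,41,32),(85,41,32),(85,51,32),(65,51,32),(65,41,32)],(255,0,255))]
ov(w,"ovw",(190,105,330,285),4,G)
s=np.load("scene0.npy",allow_pickle=True).item(); ov(s,"ovs",(195,175,285,255),7,G)
E
```

```text
[ 0.4998 -0.0346  0.0709 -0.0959] -5.4932320752206785
wB [ 0.3  -0.09] wI [-0.11 -0.44] sB [-0.22 -1.16] sD [-0.53 -0.03] sI [-0.95  0.51] sC [0.01 0.28] tB [ 0.87 -0.06] tC [-0.52 -0.5 ] 
[ 0.5002 -0.0348  0.0693 -0.0968 17.6824  9.4604] -5.547507844251981
wB [ 0.32 -0.45] wI [-0.07 -0.2 ] sB [-0.03 -0.47] sD [-0.65  0.06] sI [-1.03  0.65] sC [-0.29 -0.04] tB [ 0.86 -0.16] tC [-0.23 -0.38]
```

View pics/ovw.png

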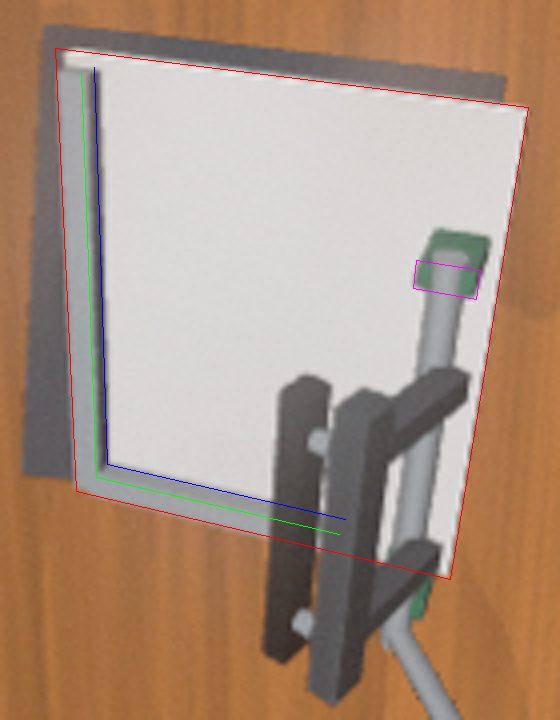

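View pics/ovs.png

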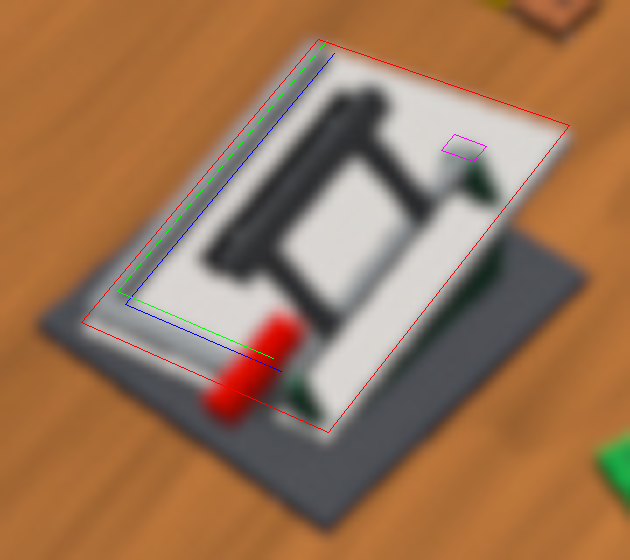

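```bash
python3 - <<'E'
from fit import *
s=np.load("scene0.npy",allow_pickle=True).item();t=np.load("top0.npy",allow_pickle=True).item()
R,p=pose()
g,r=tri([(t,(327.2,166.3)),(s,(230.6,227.7))]); print(g,r); n=R.T@(g-p)*1000; print("nest",n.round(1))
th=np.degrees(np.arctan2(n[2]-28,n[0]-75));print("angle",th,"radius",np.hypot(n[2]-28,n[0]-75))
print(R.round(3))
for a in [th,70,60,50,39,125]:
    q=R@(np.array([75+105*np.cos(np.radians(a)),-130,28+105*np.sin(np.radians(a))])/1000)+p;print(a,q.round(4))
print("yaxis az",np.degrees(np.arctan2(R[1,1],R[0,1])),"xaz",np.degrees(np.arctan2(R[1,0],R[0,0])))
# bars: yellow, red by top and wrist on z=.015
w=np.load("w1.npy",allow_pickle=True).item()
by=blobs(w,(22,150,120),(35,255,255))[0];print(by);print(onz(w,[by[0][0]],.015),onz(t,[(195.4,212.5)],.015))
E
```

```text
[ 0.58614648 -0.19576045  0.18765713] [np.float64(0.0005642988594840435), np.float64(0.000564298859483972)]
nest [ 131.1 -132.8  110.7]
angle 55.84498291466358 radius 99.93832380200806
[[ 0.952  0.036 -0.304]
 [-0.092  0.981 -0.171]
 [ 0.292  0.191  0.937]]
55.84498291466358 [ 0.5877 -0.194   0.1929]
70 [ 0.5622 -0.1939  0.1972]
60 [ 0.5803 -0.1941  0.1948]
50 [ 0.5978 -0.1937  0.1894]
39 [ 0.6156 -0.1925  0.1801]
125 [ 0.4745 -0.183   0.1573]
yaxis az 87.91375031759073 xaz -5.4932320752206785
[(array([223.5,  18.2]), 473)]
[[0.45782117 0.20455486 0.015     ]] [[0.45660142 0.20665016 0.015     ]]
```

```bash
python3 - <<'E'
from h import *
q=plan([0.587,-0.194,0.27],-2)
print(); plan([0.587,-0.194,0.187],-2,start=q,n=4)
E
```

```text
from [ 0.5025 -0.0015  0.3302] az -0.04 N 6
{"grip":1,"translation":[0.35,0.25,-0.8],"yaw":0.07},
{"grip":1,"translation":[0.36,0.25,-0.8],"yaw":0.06},
{"grip":1,"translation":[0.36,0.25,-0.8],"yaw":0.07},
{"grip":1,"translation":[0.37,0.25,-0.79],"yaw":0.06},
{"grip":1,"translation":[0.37,0.25,-0.8],"yaw":0.07},

{"grip":1,"translation":[0.38,0.25,-0.79],"yaw":0.06},

from [ 0.5872 -0.1941  0.2702] az -1.99 N 4
{"grip":1,"translation":[-0,0.52,0],"yaw":0},
{"grip":1,"translation":[-0,0.52,0],"yaw":0},
{"grip":1,"translation":[-0,0.52,0],"yaw":0},
{"grip":1,"translation":[-0,0.52,0],"yaw":0},
```

Emit:
apply_moves(
  increments=[
    {"grip":1,"translation":[0.35,0.25,-0.8],"yaw":0.07},
    {"grip":1,"translation":[0.36,0.25,-0.8],"yaw":0.06},
    {"grip":1,"translation":[0.36,0.25,-0.8],"yaw":0.07},
    {"grip":1,"translation":[0.37,0.25,-0.79],"yaw":0.06},
    {"grip":1,"translation":[0.37,0.25,-0.8],"yaw":0.07},
  ],
)

```text
clock: 3.52
position: [0.573, -0.1641, 0.28]
eef_rot: [[0.999, -0.0, 0.032], [-0.032, -0.001, 0.999], [-0.0, -1.0, -0.001]]
contact_force: [-0.5, 0.6, -0.4]
grip_width: 0.0853
```

Emit:
apply_moves(
  increments=[
    {"grip":1,"translation":[0.38,0.25,-0.79],"yaw":0.06},
    {"grip":1,"translation":[0,0,0],"yaw":0},
  ],
)

```text
clock: 3.78
position: [0.5865, -0.1981, 0.2686]
eef_rot: [[0.999, -0.003, 0.041], [-0.041, -0.0, 0.999], [-0.003, -1.0, -0.0]]
contact_force: [-0.8, 0.8, -0.5]
grip_width: 0.0854
```

```bash
python3 - <<'E'
from h import *
d=cam("wrist"); save(d,"w2",None,1.5); np.save("w2.npy",d,allow_pickle=True); print(state()["position"])
print(proj(d,[0.587,-.194,.188])*1.5)
t=cam("top"); save(t,"t3",(140,100,420,280),2.8)
E
```

```text
[ 0.58672214 -0.19581883  0.2695003 ]
[[380.88918157 298.91641097]]
```

View pics/w2.png

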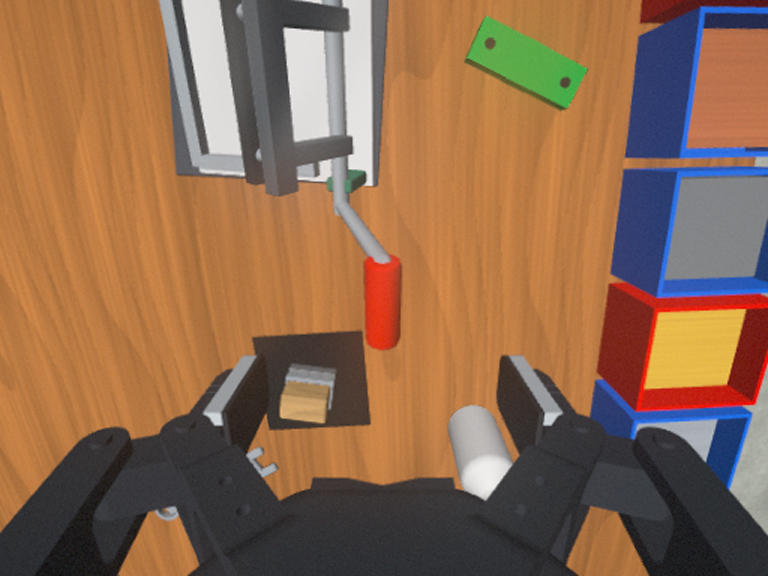

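View pics/t3.png

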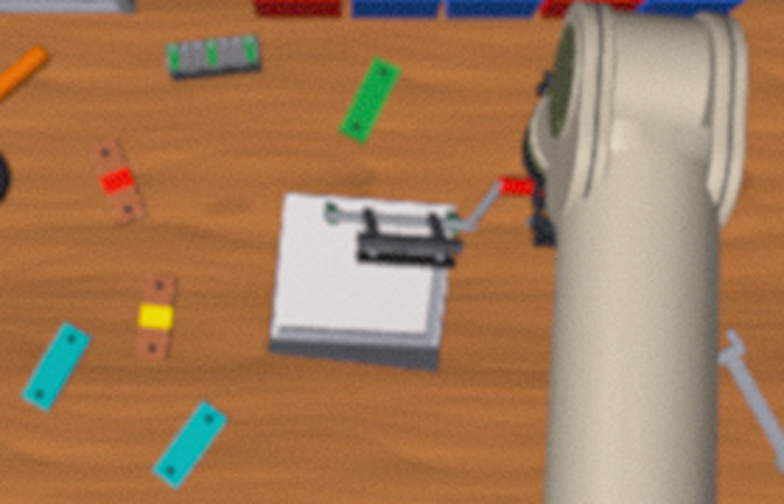

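Emit:
apply_moves(
  increments=[
    {"grip":1,"translation":[0,0.5,0],"yaw":0},
    {"grip":1,"translation":[0,0.5,0],"yaw":0},
    {"grip":1,"translation":[0,0.5,0],"yaw":0},
    {"grip":1,"translation":[0,0.55,0],"yaw":0},
    {"grip":0.3,"translation":[0,0,0],"yaw":0},
  ],
)

```text
clock: 4.5
position: [0.5864, -0.1938, 0.1863]
eef_rot: [[0.999, -0.003, 0.035], [-0.035, 0.001, 0.999], [-0.003, -1.0, 0.001]]
contact_force: [0.3, 0.3, 0.4]
grip_width: 0.0696
```

Emit:
apply_moves(
  increments=[
    {"grip":0.3,"translation":[0,0,0],"yaw":0},
    {"grip":0.3,"translation":[0.15,0,0],"yaw":0},
    {"grip":0.3,"translation":[0.15,0.05,0],"yaw":0},
    {"grip":0.3,"translation":[0.15,0.05,0],"yaw":0},
    {"grip":0.3,"translation":[0.15,0.07,0],"yaw":0},
  ],
)

```text
clock: 5.12
position: [0.6112, -0.1943, 0.1823]
eef_rot: [[0.999, -0.002, 0.035], [-0.035, 0.0, 0.999], [-0.002, -1.0, 0.0]]
contact_force: [-7.9, 4.3, 4.8]
grip_width: 0.0256
```

Emit:
apply_moves(
  increments=[
    {"grip":0.3,"translation":[0.1,0.08,0],"yaw":0},
    {"grip":0.3,"translation":[0.1,0.06,0],"yaw":0},
    {"grip":0.3,"translation":[0,0,0],"yaw":0},
  ],
)

```text
clock: 5.5
position: [0.6169, -0.195, 0.1764]
eef_rot: [[0.999, -0.007, 0.035], [-0.035, -0.0, 0.999], [-0.007, -1.0, -0.0]]
contact_force: [-20.3, 2.5, 11.2]
grip_width: 0.0255
```

Emit:
apply_moves(
  increments=[
    {"grip":1,"translation":[-0.1,0,0],"yaw":0},
    {"grip":1,"translation":[0,0,0],"yaw":0},
    {"grip":1,"translation":[0,-0.6,0],"yaw":0},
    {"grip":1,"translation":[0,-1,0],"yaw":-0.5},
    {"grip":1,"translation":[0,-1,0],"yaw":-1},
  ],
)

```text
clock: 6.12
position: [0.6157, -0.195, 0.2813]
eef_rot: [[0.995, 0.001, -0.098], [0.098, -0.0, 0.995], [0.001, -1.0, -0.0]]
contact_force: [0.7, -0.4, 0.5]
grip_width: 0.0853
```

```bash
python3 - <<'E'
from h import *
d=np.load("w1.npy",allow_pickle=True).item(); s=cam("scene"); t=cam("top"); save(t,"t4",(130,130,330,280),4)
save(s,"s4",(160,120,360,310),3.9)
for nm,d,z in(("top",t,.015),("scene",s,.015)):
  for c,lo,hi in (("y",(22,150,120),(35,255,255)),("r",(0,200,120),(4,255,255))):
    bl,l=blobs(d,lo,hi); 
    for (q,a) in bl:
        P=onz(d,[q],z)[0]
        if .35<P[0]<.7 and .1<P[1]<.35:
            # copper mask near
            h=cv2.cvtColor(d["image"],cv2.COLOR_RGB2HSV); 
            print(nm,c,q,a,P.round(4))
E
```

```text
top y [195.4 212.6] 92 [0.4563 0.2066 0.015 ]
top r [181.4 164.1] 62 [0.6172 0.2572 0.015 ]
scene y [266.7 170.3] 59 [0.4564 0.2022 0.015 ]
scene r [311.1 180.3] 46 [0.6192 0.2514 0.015 ]
```

View pics/t4.png

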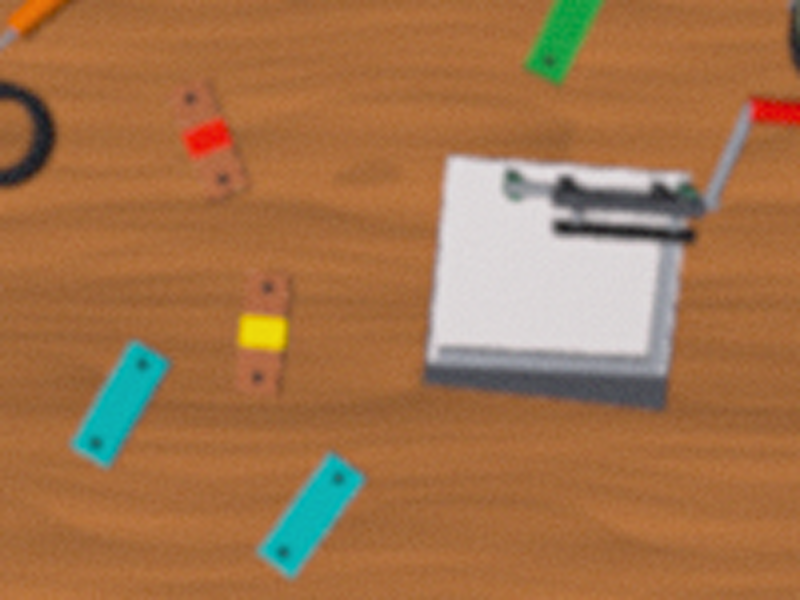

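View pics/s4.png

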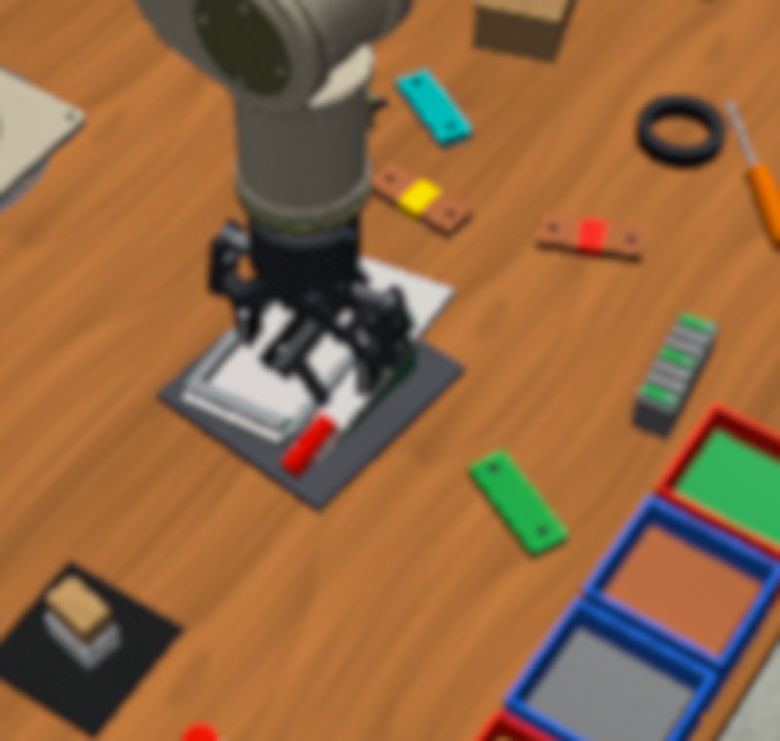

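```bash
python3 - <<'E'
from h import *
t=cam("top")
for a,b in (((267,287),(257,377)),((190,98),(223,179))):
    P=onz(t,[((x+.5)/4-.5+130,(y+.5)/4-.5+130) for x,y in(a,b)],.015); v=P[0]-P[1]; print(P.mean(0),np.degrees(np.arctan2(v[1],v[0])),np.linalg.norm(v))
plan([0.456,0.205,0.22],92)
E
```

```text
[0.4562792  0.20754432 0.015     ] -5.086072987048871 0.07425529265858787
[0.61681458 0.25778335 0.015     ] 23.442148084466115 0.07418563008613611
from [ 0.6168 -0.1951  0.2826] az 5.51 N 18
{"grip":1,"translation":[-0.17,0.09,0.57],"yaw":-0.96},
{"grip":1,"translation":[-0.12,0.08,0.59],"yaw":-0.96},
{"grip":1,"translation":[-0.07,0.09,0.6],"yaw":-0.96},
{"grip":1,"translation":[-0.02,0.09,0.59],"yaw":-0.96},
{"grip":1,"translation":[0.03,0.08,0.6],"yaw":-0.97},

{"grip":1,"translation":[0.08,0.09,0.6],"yaw":-0.96},
{"grip":1,"translation":[0.13,0.09,0.58],"yaw":-0.96},
{"grip":1,"translation":[0.18,0.09,0.57],"yaw":-0.96},
{"grip":1,"translation":[0.22,0.08,0.56],"yaw":-0.96},
{"grip":1,"translation":[0.27,0.09,0.53],"yaw":-0.96},

{"grip":1,"translation":[0.32,0.09,0.51],"yaw":-0.96},
{"grip":1,"translation":[0.35,0.08,0.48],"yaw":-0.96},
{"grip":1,"translation":[0.4,0.09,0.45],"yaw":-0.96},
{"grip":1,"translation":[0.43,0.09,0.42],"yaw":-0.96},
{"grip":1,"translation":[0.46,0.08,0.38],"yaw":-0.97},

{"grip":1,"translation":[0.5,0.09,0.34],"yaw":-0.96},
{"grip":1,"translation":[0.52,0.09,0.29],"yaw":-0.96},
{"grip":1,"translation":[0.54,0.08,0.25],"yaw":-0.96},
```

Emit:
apply_moves(
  increments=[
    {"grip":1,"translation":[-0.17,0,0.57],"yaw":-0.88},
    {"grip":1,"translation":[-0.13,0,0.58],"yaw":-0.88},
    {"grip":1,"translation":[-0.08,0,0.59],"yaw":-0.88},
    {"grip":1,"translation":[-0.04,0,0.6],"yaw":-0.88},
    {"grip":1,"translation":[0.01,0,0.6],"yaw":-0.88},
  ],
)

```text
clock: 6.9
position: [0.5698, -0.0839, 0.279]
eef_rot: [[0.886, -0.001, -0.463], [0.463, 0.0, 0.886], [-0.001, -1.0, 0.001]]
contact_force: [-0.8, 0.5, 1.4]
grip_width: 0.0855
```

Emit:
apply_moves(
  increments=[
    {"grip":1,"translation":[0.05,0,0.6],"yaw":-0.88},
    {"grip":1,"translation":[0.1,0,0.59],"yaw":-0.88},
    {"grip":1,"translation":[0.14,0,0.58],"yaw":-0.88},
    {"grip":1,"translation":[0.18,0,0.57],"yaw":-0.88},
    {"grip":1,"translation":[0.23,0,0.55],"yaw":-0.88},
  ],
)

```text
clock: 7.52
position: [0.5237, 0.0265, 0.2791]
eef_rot: [[0.648, -0.001, -0.762], [0.762, 0.0, 0.648], [-0.0, -1.0, 0.001]]
contact_force: [0.4, -0.3, -0.5]
grip_width: 0.0853
```

Emit:
apply_moves(
  increments=[
    {"grip":1,"translation":[0.27,0,0.53],"yaw":-0.88},
    {"grip":1,"translation":[0.31,0,0.51],"yaw":-0.88},
    {"grip":1,"translation":[0.35,0,0.48],"yaw":-0.88},
    {"grip":1,"translation":[0.39,0,0.45],"yaw":-0.88},
    {"grip":1,"translation":[0.42,0,0.42],"yaw":-0.88},
  ],
)

```text
clock: 8.15
position: [0.4785, 0.1373, 0.2798]
eef_rot: [[0.313, 0.0, -0.95], [0.95, -0.0, 0.313], [-0.0, -1.0, -0.0]]
contact_force: [0.6, -0.6, 0.9]
grip_width: 0.0856
```

```bash
python3 - <<'E'
from h import *
plan([0.456,0.205,0.22],85)
E
```

```text
from [0.4785 0.1373 0.2798] az 71.76 N 3
{"grip":1,"translation":[0.48,0.5,0.35],"yaw":-0.88},
{"grip":1,"translation":[0.5,0.5,0.32],"yaw":-0.89},
{"grip":1,"translation":[0.53,0.49,0.28],"yaw":-0.88},
```

Emit:
apply_moves(
  increments=[
    {"grip":1,"translation":[0.48,0.5,0.35],"yaw":-0.88},
    {"grip":1,"translation":[0.5,0.5,0.32],"yaw":-0.88},
    {"grip":1,"translation":[0.53,0.5,0.28],"yaw":-0.88},
    {"grip":1,"translation":[0,0,0],"yaw":0},
  ],
)

```text
clock: 8.65
position: [0.4551, 0.206, 0.2188]
eef_rot: [[0.087, -0.002, -0.996], [0.996, 0.0, 0.087], [0.0, -1.0, 0.002]]
contact_force: [0.0, -0.3, -0.3]
grip_width: 0.0855
```

```bash
python3 - <<'E'
from h import *
d=cam("wrist"); save(d,"w3",None,1.5); np.save("w3.npy",d,allow_pickle=True); s=state();print(s["position"],s["joints"])
bl,_=blobs(d,(22,150,120),(35,255,255)); print(bl, onz(d,[bl[0][0]],.015))
E
```

```text
[0.45617515 0.20485503 0.219672  ] [ 27.77716856  12.51193075 -62.93089589 102.13865746  11.63209655
  72.48050479  46.7019244 ]
[(array([253.7, 170.5]), 519)] [[0.45747407 0.20472355 0.015     ]]
```

View pics/w3.png

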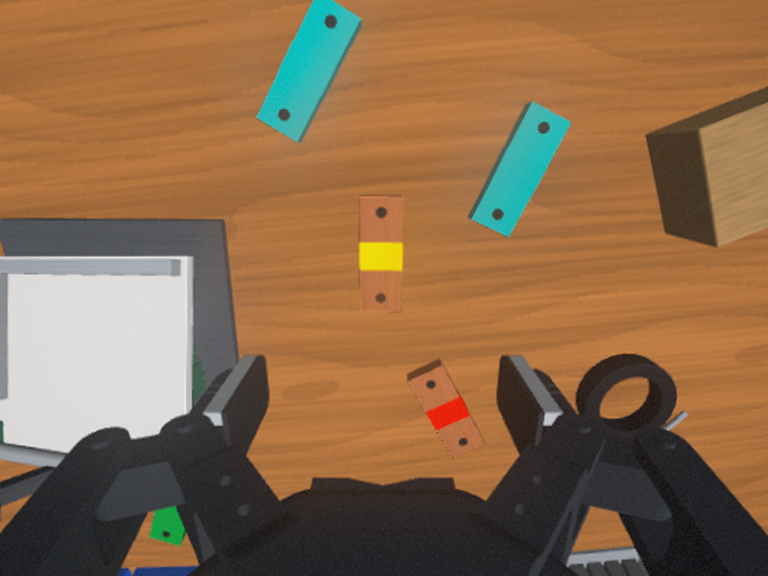

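Emit:
apply_moves(
  increments=[
    {"grip":1,"translation":[0,1,-0.03],"yaw":0},
    {"grip":1,"translation":[0,1,0],"yaw":0},
    {"grip":1,"translation":[0,1,0],"yaw":0},
    {"grip":1,"translation":[0,1,0],"yaw":0},
    {"grip":1,"translation":[0,0.7,0],"yaw":0},
  ],
)

```text
clock: 9.32
position: [0.4586, 0.2028, 0.0308]
eef_rot: [[0.094, -0.0, -0.996], [0.996, -0.001, 0.094], [-0.001, -1.0, 0.0]]
contact_force: [0.3, 0.6, 0.8]
grip_width: 0.0856
```

Emit:
apply_moves(
  increments=[
    {"grip":1,"translation":[0,0.3,0],"yaw":0},
    {"grip":0.2,"translation":[0,0,0],"yaw":0},
    {"grip":0.2,"translation":[0,0,0],"yaw":0},
    {"grip":0.2,"translation":[0,0,0],"yaw":0},
    {"grip":0.2,"translation":[0,0,0],"yaw":0},
  ],
  squeeze=30,
)

```text
clock: 9.95
position: [0.4589, 0.204, 0.021]
eef_rot: [[0.093, 0.002, -0.996], [0.996, 0.0, 0.093], [0.0, -1.0, -0.002]]
contact_force: [-0.3, -0.7, 8.1]
grip_width: 0.0352
```

Emit:
apply_moves(
  increments=[
    {"grip":0.65,"translation":[0,0,0],"yaw":0},
    {"grip":0.65,"translation":[0,0,0],"yaw":0},
    {"grip":0.65,"translation":[-0.02,-0.02,0.3],"yaw":0},
    {"grip":0.65,"translation":[0,0,0.3],"yaw":0},
    {"grip":0.2,"translation":[0,0,0],"yaw":0},
  ],
)

```text
clock: 10.58
position: [0.4328, 0.2053, 0.0207]
eef_rot: [[0.091, -0.0, -0.996], [0.996, -0.001, 0.091], [-0.001, -1.0, 0.0]]
contact_force: [0.8, 0.3, 0.4]
grip_width: 0.0387
```

Emit:
apply_moves(
  increments=[
    {"grip":0.2,"translation":[0,0,0],"yaw":0},
    {"grip":0.2,"translation":[0,0,0],"yaw":0},
    {"grip":0.2,"translation":[0,-0.3,0],"yaw":0},
    {"grip":0.2,"translation":[0,-0.7,0],"yaw":0},
    {"grip":0.2,"translation":[0,-1,0],"yaw":0},
  ],
)

```text
clock: 11.2
position: [0.4334, 0.2049, 0.1013]
eef_rot: [[0.092, -0.002, -0.996], [0.996, -0.0, 0.092], [-0.0, -1.0, 0.002]]
contact_force: [0.1, -0.1, -3.8]
grip_width: 0.0351
```

Emit:
apply_moves(
  increments=[
    {"grip":0.2,"translation":[0,-1,0],"yaw":0},
    {"grip":0.2,"translation":[0,-1,0],"yaw":0},
    {"grip":0.2,"translation":[0,0,0],"yaw":0},
  ],
)

```text
clock: 11.58
position: [0.4354, 0.2059, 0.1834]
eef_rot: [[0.092, 0.005, -0.996], [0.996, 0.001, 0.093], [0.001, -1.0, -0.005]]
contact_force: [0.2, 0.4, -5.7]
grip_width: 0.035
```

```bash
python3 - <<'E'
from h import *
d=cam("wrist"); save(d,"w4",None,1.5); s=state();print(s["position"],s["grip_width"],s["contact_force"])
E
```

```text
[0.43453886 0.20513627 0.18141802] 0.0356847742159367 [ 0.13725487  0.29444506 -4.78154927]
```

View pics/w4.png

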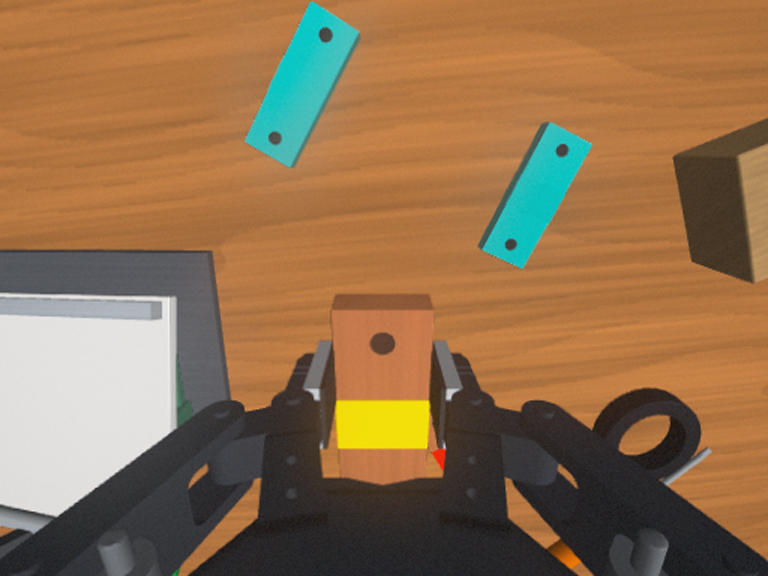

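```bash
cat > place.py <<'E'
from fit import *
R,p=pose(); n=R[:,2]
planez=lambda xy: p[2]-(n[0]*(xy[0]-p[0])+n[1]*(xy[1]-p[1]))/n[2]
def place(cx,cy,azbar=-5.4,grip_off=-0.024,tcp_up=0.0132):
    a=np.radians(azbar); u=np.array([np.cos(a),np.sin(a)]);v=np.array([-u[1],u[0]])
    c=(R@np.array([cx,cy,7.5])/1000+p)
    corner=c[:2]+.05*u+.018*v
    zc=planez(corner)+.0075         # bar centre height at touch (horizontal)
    tcp=np.r_[c[:2]+grip_off*u, zc+tcp_up]
    flat=R@np.array([cx+grip_off*1000,cy,7.5])/1000+p+n*tcp_up+[0,0,.0035]
    return tcp,flat,c
if __name__=="__main__":
    t,f,c=place(-4,-28); print("touch",t.round(4),"flat",f.round(4),"c",c.round(4))
    q=plan(t+[-.05,0,.08],84.5,grip=.2); 
    q=plan(t+[-.05,0,.006],84.5,grip=.2,start=q); q=plan(t+[0,0,.006],84.5,grip=.2,start=q);
    q=plan(f,84.5,grip=.2,start=q,n=4)
E
python3 place.py
```

```text
touch [ 0.4688 -0.0607  0.1033] flat [ 0.4658 -0.063   0.0803] c [ 0.4927 -0.063   0.0714]
from [0.4345 0.2051 0.1814] az 84.67 N 7
{"grip":0.2,"translation":[-0.95,-0.01,-0.03],"yaw":0},
{"grip":0.2,"translation":[-0.95,-0,-0.03],"yaw":0.01},
{"grip":0.2,"translation":[-0.95,-0.01,-0.04],"yaw":0},
{"grip":0.2,"translation":[-0.95,-0.01,-0.03],"yaw":0.01},
{"grip":0.2,"translation":[-0.95,-0,-0.03],"yaw":0},

{"grip":0.2,"translation":[-0.95,-0.01,-0.04],"yaw":0.01},
{"grip":0.2,"translation":[-0.95,-0.01,-0.03],"yaw":0},
from [ 0.4187 -0.0606  0.1834] az 84.52 N 2
{"grip":0.2,"translation":[-0,0.93,-0],"yaw":0},
{"grip":0.2,"translation":[-0,0.92,-0],"yaw":0},
from [ 0.4187 -0.0606  0.1094] az 84.52 N 2
{"grip":0.2,"translation":[0.06,0,-0.62],"yaw":0},
{"grip":0.2,"translation":[0.06,0,-0.63],"yaw":0},
from [ 0.4689 -0.0605  0.1094] az 84.52 N 4
{"grip":0.2,"translation":[-0.02,0.18,0.02],"yaw":0},
{"grip":0.2,"translation":[-0.01,0.18,0.02],"yaw":0},
{"grip":0.2,"translation":[-0.02,0.19,0.01],"yaw":0},
{"grip":0.2,"translation":[-0.02,0.18,0.02],"yaw":0},
```

Emit:
apply_moves(
  increments=[
    {"grip":0.2,"translation":[-0.95,0,-0.03],"yaw":0},
    {"grip":0.2,"translation":[-0.95,0,-0.03],"yaw":0},
    {"grip":0.2,"translation":[-0.95,0,-0.03],"yaw":0},
    {"grip":0.2,"translation":[-0.95,0,-0.03],"yaw":0},
    {"grip":0.2,"translation":[-0.95,0,-0.03],"yaw":0},
  ],
)

```text
clock: 12.25
position: [0.4212, 0.014, 0.1793]
eef_rot: [[0.093, -0.002, -0.996], [0.996, 0.0, 0.093], [-0.0, -1.0, 0.002]]
contact_force: [0.8, 0.1, -4.5]
grip_width: 0.0351
```

Emit:
apply_moves(
  increments=[
    {"grip":0.2,"translation":[-0.95,0,-0.03],"yaw":0},
    {"grip":0.2,"translation":[-0.95,0,-0.03],"yaw":0},
    {"grip":0.2,"translation":[0,0.9,0],"yaw":0},
    {"grip":0.2,"translation":[0,0.9,0],"yaw":0},
    {"grip":0.2,"translation":[0,0,0],"yaw":0},
  ],
)

```text
clock: 12.88
position: [0.415, -0.0597, 0.1058]
eef_rot: [[0.092, -0.007, -0.996], [0.996, 0.003, 0.092], [0.002, -1.0, 0.007]]
contact_force: [-0.7, 0.7, -3.7]
grip_width: 0.035
```

Emit:
apply_moves(
  increments=[
    {"grip":0.2,"translation":[0.06,0,-0.4],"yaw":0},
    {"grip":0.2,"translation":[0.06,0,-0.4],"yaw":0},
    {"grip":0.2,"translation":[0.03,0,-0.4],"yaw":0},
    {"grip":0.2,"translation":[0,0,0],"yaw":0},
  ],
)

```text
clock: 13.38
position: [0.4673, -0.0587, 0.1097]
eef_rot: [[0.092, 0.001, -0.996], [0.996, 0.001, 0.092], [0.001, -1.0, -0.001]]
contact_force: [-0.9, -1.0, -1.1]
grip_width: 0.0351
```

```bash
python3 - <<'E'
from h import *
d=cam("wrist"); save(d,"w5",None,1.5); s=state();print(s["position"],s["grip_width"],s["contact_force"])
d=cam("scene"); save(d,"s5",(160,120,360,310),3.9)
E
```

```text
[ 0.46645097 -0.0586477   0.10938786] 0.03498216646925652 [-1.35312183  0.20463117 -1.59687552]
```

View pics/w5.png

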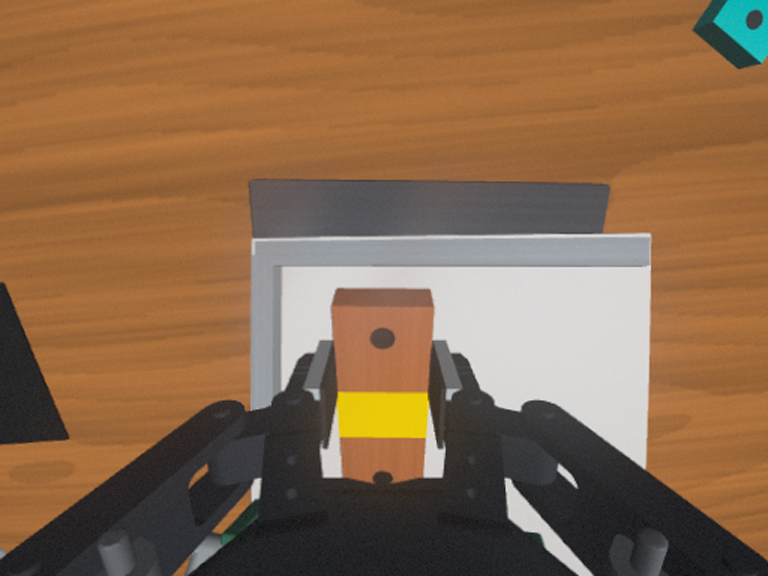

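View pics/s5.png

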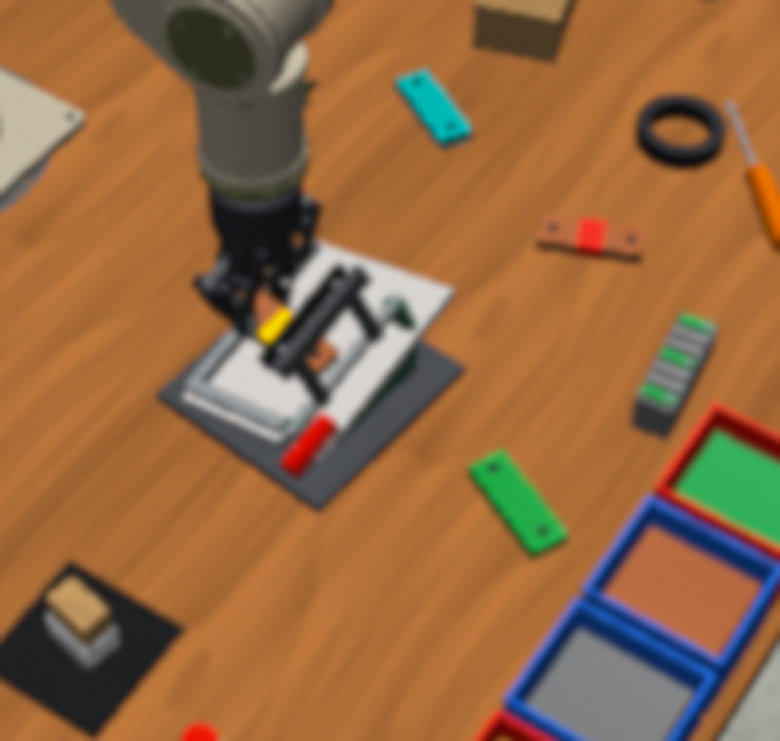

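Emit:
apply_moves(
  increments=[
    {"grip":0.2,"translation":[0,0.15,0],"yaw":0},
    {"grip":0.2,"translation":[-0.02,0.15,0],"yaw":0},
  ],
  squeeze=22,
)

```text
clock: 13.72
position: [0.4657, -0.0599, 0.0963]
eef_rot: [[0.092, -0.0, -0.996], [0.996, -0.001, 0.092], [-0.001, -1.0, 0.0]]
contact_force: [-0.8, -0.3, -1.1]
grip_width: 0.0354
```

Emit:
apply_moves(
  increments=[
    {"grip":0.2,"translation":[-0.02,0.12,0.02],"yaw":0},
    {"grip":0.2,"translation":[-0.02,0.12,0.02],"yaw":0},
  ],
)

```text
clock: 13.98
position: [0.4643, -0.0611, 0.0867]
eef_rot: [[0.092, -0.0, -0.996], [0.996, 0.0, 0.092], [0.0, -1.0, 0.0]]
contact_force: [-1.1, 0.7, -2.0]
grip_width: 0.0351
```

Emit:
apply_moves(
  increments=[
    {"grip":0.2,"translation":[0,0.1,0.02],"yaw":0},
    {"grip":0.2,"translation":[0,0.08,0.01],"yaw":0},
  ],
)

```text
clock: 14.22
position: [0.4632, -0.061, 0.0796]
eef_rot: [[0.092, -0.0, -0.996], [0.996, -0.0, 0.092], [-0.0, -1.0, 0.0]]
contact_force: [-0.8, -0.3, -0.3]
grip_width: 0.0353
```

```bash
python3 - <<'E'
from h import *
d=cam("wrist"); save(d,"w6",None,1.5); s=state();print(s["position"],s["grip_width"],s["contact_force"])
E
```

```text
[ 0.46297133 -0.06095517  0.07935251] 0.03528852810158519 [-2.00791356 -1.23971416 -2.44165879]
```

View pics/w6.png

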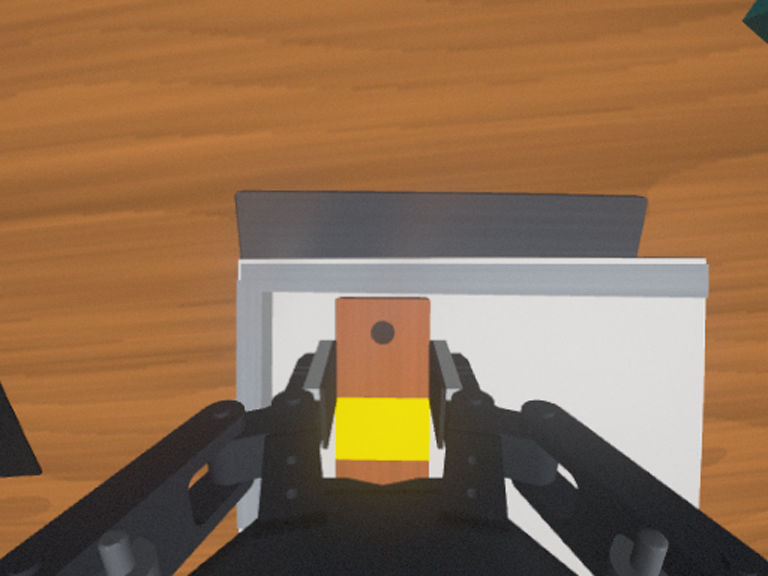

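Emit:
apply_moves(
  increments=[
    {"grip":0.6,"translation":[0,0,0],"yaw":0},
    {"grip":0.6,"translation":[0,0,0],"yaw":0},
    {"grip":0.6,"translation":[0,-0.2,0],"yaw":0},
    {"grip":0.6,"translation":[0,-0.4,0.2],"yaw":0},
    {"grip":0.6,"translation":[0,-1,0.3],"yaw":0},
  ],
)

```text
clock: 14.9
position: [0.4425, -0.0588, 0.1441]
eef_rot: [[0.092, -0.002, -0.996], [0.996, 0.002, 0.092], [0.001, -1.0, 0.002]]
contact_force: [-0.2, -0.5, 1.0]
grip_width: 0.0515
```

Emit:
apply_moves(
  increments=[
    {"grip":0.6,"translation":[0,-1,0.8],"yaw":0},
    {"grip":0.6,"translation":[0,-1,0.5],"yaw":0},
    {"grip":0.6,"translation":[0,0,0],"yaw":0},
  ],
)

```text
clock: 15.28
position: [0.3923, -0.0545, 0.2272]
eef_rot: [[0.093, 0.005, -0.996], [0.996, -0.005, 0.093], [-0.005, -1.0, -0.006]]
contact_force: [0.0, 0.6, -0.2]
grip_width: 0.0512
```

```bash
cat > nv.py <<'E'
from ov import *
def nestview(tag,ny=(-62,-26)):
    d=cam("wrist"); np.save(f"{tag}.npy",d,allow_pickle=True)
    s=state();print(s["clock"],s["position"],s["contact_force"].round(1))
    G=[([(-60,90,0),(-60,-80,0),(45,-80,0)],(255,0,0))]
    for y in ny:
        G.append(([(40,y-18,15),(-60,y-18,15),(-60,y+18,15),(40,y+18,15),(40,y-18,15)],(0,255,0)))
    ov(d,tag,(0,0,512,384),1.5,G)
E
python3 -c "
from nv import *
nestview('w7')"
```

```text
15.325 [ 0.39205818 -0.05463327  0.22551848] [-0.   0.1 -0.9]
```

View pics/w7.png

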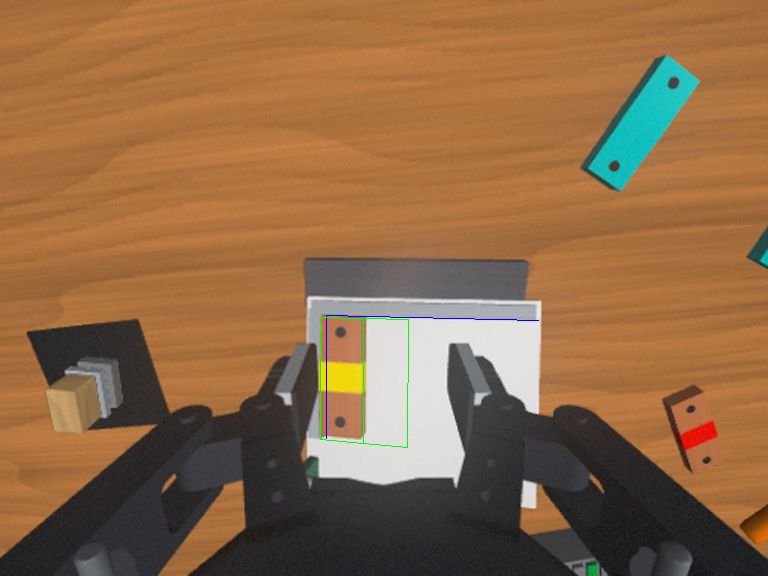

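```bash
python3 - <<'E'
from h import *
a=np.radians(23.4);c=np.array([.618,.2545])-.024*np.array([np.cos(a),np.sin(a)])
print(c);plan([c[0],c[1],.22],113.4,grip=.65)
E
```

```text
[0.59597389 0.24496845]
from [ 0.3921 -0.0546  0.2255] az 84.67 N 10
{"grip":0.65,"translation":[0.79,0.01,-0.44],"yaw":-0.57},
{"grip":0.65,"translation":[0.77,0.02,-0.48],"yaw":-0.58},
{"grip":0.65,"translation":[0.75,0.01,-0.51],"yaw":-0.57},
{"grip":0.65,"translation":[0.72,0.02,-0.55],"yaw":-0.58},
{"grip":0.65,"translation":[0.69,0.01,-0.59],"yaw":-0.57},

{"grip":0.65,"translation":[0.66,0.01,-0.62],"yaw":-0.58},
{"grip":0.65,"translation":[0.62,0.02,-0.65],"yaw":-0.57},
{"grip":0.65,"translation":[0.6,0.01,-0.69],"yaw":-0.58},
{"grip":0.65,"translation":[0.56,0.01,-0.71],"yaw":-0.57},
{"grip":0.65,"translation":[0.52,0.02,-0.74],"yaw":-0.58},
```

Emit:
apply_moves(
  increments=[
    {"grip":0.65,"translation":[0.79,0,-0.44],"yaw":-0.57},
    {"grip":0.65,"translation":[0.77,0.02,-0.48],"yaw":-0.58},
    {"grip":0.65,"translation":[0.75,0,-0.51],"yaw":-0.57},
    {"grip":0.65,"translation":[0.72,0.02,-0.55],"yaw":-0.58},
    {"grip":0.65,"translation":[0.69,0,-0.59],"yaw":-0.57},
  ],
)

```text
clock: 15.95
position: [0.4941, 0.0968, 0.2214]
eef_rot: [[-0.159, -0.001, -0.987], [0.987, 0.002, -0.159], [0.002, -1.0, 0.001]]
contact_force: [-0.1, -1.2, 0.6]
grip_width: 0.0555
```

Emit:
apply_moves(
  increments=[
    {"grip":0.65,"translation":[0.66,0,-0.62],"yaw":-0.58},
    {"grip":0.65,"translation":[0.62,0.02,-0.65],"yaw":-0.57},
    {"grip":0.65,"translation":[0.6,0,-0.69],"yaw":-0.58},
    {"grip":0.65,"translation":[0.56,0,-0.71],"yaw":-0.57},
    {"grip":0.65,"translation":[0.52,0.02,-0.74],"yaw":-0.58},
  ],
)

```text
clock: 16.58
position: [0.5958, 0.2467, 0.2189]
eef_rot: [[-0.4, -0.002, -0.917], [0.917, 0.001, -0.4], [0.002, -1.0, 0.002]]
contact_force: [0.7, 0.2, 0.8]
grip_width: 0.0557
```

Emit:
apply_moves(
  increments=[
    {"grip":0.65,"translation":[0,0,0],"yaw":0},
  ],
)

```text
clock: 16.7
position: [0.5949, 0.2485, 0.2185]
eef_rot: [[-0.402, -0.004, -0.916], [0.916, 0.002, -0.402], [0.004, -1.0, 0.002]]
contact_force: [-0.6, -0.1, 0.6]
grip_width: 0.0554
```

```bash
python3 - <<'E'
from h import *
d=cam("wrist"); save(d,"w8",None,1.5); np.save("w8.npy",d,allow_pickle=True); s=state();print(s["position"],s["joints"])
bl,_=blobs(d,(0,200,120),(4,255,255)); 
for c,a in bl: print(c*1.5,a,onz(d,[c],.015))
E
```

```text
[0.59474758 0.24697087 0.21881474] [ 14.75426036  35.35185774 -61.16494125  80.54739479  30.61114739
  81.94542297  67.55218193]
[ 73.95 405.15] 3972 [[0.85523733 0.03223745 0.015     ]]
[ 25.05 499.95] 760 [[ 1.00487306e+00 -3.06141869e-04  1.50000000e-02]]
```

View pics/w8.png

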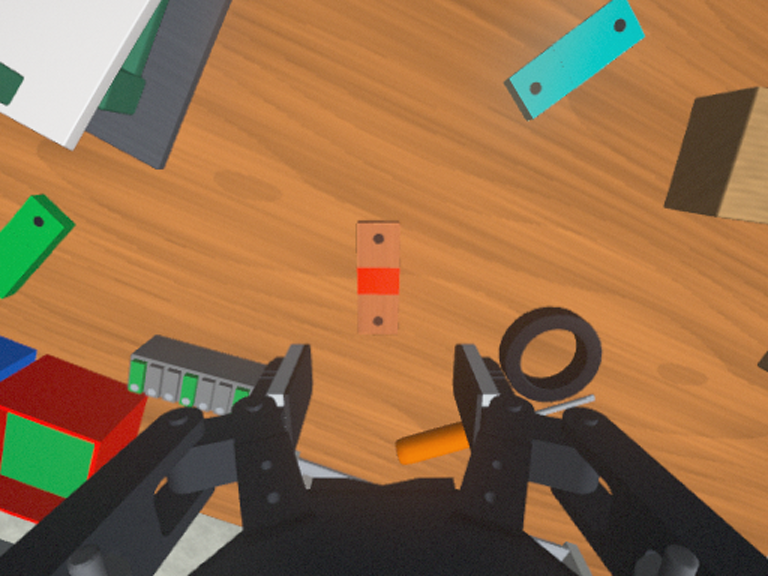

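```bash
python3 - <<'E'
from h import *
d=np.load("w8.npy",allow_pickle=True).item()
f=lambda x,y:((x+.5)/1.5-.5,(y+.5)/1.5-.5)
P=onz(d,[f(378.5,281),f(378.5,239),f(377.5,321)],.015);print(P)
v=P[2]-P[1]; az=np.degrees(np.arctan2(v[1],v[0])); c=(P[1]+P[2]+P[0])/3; print(az,np.linalg.norm(v))
c=c-.024*v/np.linalg.norm(v)
q=plan([c[0],c[1],.06],az+90,grip=.65); plan([c[0],c[1],.02],az+90,grip=.65,start=q,n=2)
E
```

```text
[[0.61842207 0.25548751 0.015     ]
 [0.58486117 0.24090822 0.015     ]
 [0.65286095 0.26947622 0.015     ]]
22.78819982471026 0.07375703895205282
from [0.5947 0.247  0.2188] az 113.57 N 5
{"grip":0.65,"translation":[-0.01,0.79,-0.01],"yaw":0.03},
{"grip":0.65,"translation":[-0.01,0.8,-0],"yaw":0.03},
{"grip":0.65,"translation":[-0,0.79,-0.01],"yaw":0.03},
{"grip":0.65,"translation":[-0.01,0.8,-0.01],"yaw":0.03},
{"grip":0.65,"translation":[-0.01,0.79,-0],"yaw":0.04},

from [0.5965 0.246  0.06  ] az 112.77 N 2
{"grip":0.65,"translation":[-0,0.5,-0],"yaw":-0},
{"grip":0.65,"translation":[-0,0.5,-0],"yaw":-0},
```

Emit:
apply_moves(
  increments=[
    {"grip":0.65,"translation":[-0.02,0.8,0],"yaw":0.03},
    {"grip":0.65,"translation":[0,0.8,-0.02],"yaw":0.03},
    {"grip":0.65,"translation":[0,0.8,0],"yaw":0.03},
    {"grip":0.65,"translation":[0,0.8,-0.02],"yaw":0.03},
    {"grip":0.65,"translation":[-0.02,0.8,0],"yaw":0.03},
  ],
)

```text
clock: 17.38
position: [0.5971, 0.2434, 0.0592]
eef_rot: [[-0.384, -0.001, -0.923], [0.923, -0.0, -0.384], [0.0, -1.0, 0.001]]
contact_force: [1.0, -0.8, -0.3]
grip_width: 0.0553
```

Emit:
apply_moves(
  increments=[
    {"grip":0.65,"translation":[0,0.5,0],"yaw":0},
    {"grip":0.65,"translation":[0,0.5,0],"yaw":0},
    {"grip":0.2,"translation":[0,0,0],"yaw":0},
    {"grip":0.2,"translation":[0,0,0],"yaw":0},
    {"grip":0.2,"translation":[0,0,0],"yaw":0},
  ],
  squeeze=30,
)

```text
clock: 18.0
position: [0.5977, 0.2446, 0.0214]
eef_rot: [[-0.386, 0.001, -0.923], [0.923, 0.0, -0.386], [-0.0, -1.0, -0.001]]
contact_force: [0.0, -0.5, -2.2]
grip_width: 0.035
```

Emit:
apply_moves(
  increments=[
    {"grip":0.2,"translation":[0,-0.3,0],"yaw":0},
    {"grip":0.2,"translation":[0,-0.7,0],"yaw":0},
    {"grip":0.2,"translation":[0,-1,0],"yaw":0},
    {"grip":0.2,"translation":[0,-1,0],"yaw":0},
    {"grip":0.2,"translation":[0,-1,0],"yaw":0},
  ],
)

```text
clock: 18.62
position: [0.5972, 0.2446, 0.1832]
eef_rot: [[-0.386, 0.001, -0.922], [0.922, 0.0, -0.386], [-0.0, -1.0, -0.001]]
contact_force: [-0.2, -1.2, -2.5]
grip_width: 0.0353
```

```bash
python3 - <<'E'
from place import *
s=state();print(s["grip_width"],s["contact_force"])
for y in (12,20,28):
    t,f,c=place(-4,y); print(y,"touch",t.round(4),"flat",f.round(4),"c",c.round(4))
t,f,c=place(-4,22)
q=plan(t+[-.05,0,.08],84.5,grip=.2); 
q=plan(t+[-.05,0,.006],84.5,grip=.2,start=q); q=plan(t+[0,0,.006],84.5,grip=.2,start=q);
q=plan(f,84.5,grip=.2,start=q,n=4)
E
```

```text
0.03525583414429085 [-0.15758868 -1.16922322 -2.48413435]
12 touch [ 0.4702 -0.0215  0.1109] flat [ 0.4672 -0.0238  0.0879] c [ 0.4941 -0.0237  0.0791]
20 touch [ 0.4705 -0.0136  0.1124] flat [ 0.4675 -0.0159  0.0894] c [ 0.4944 -0.0159  0.0806]
28 touch [ 0.4708 -0.0058  0.1139] flat [ 0.4678 -0.0081  0.091 ] c [ 0.4947 -0.008   0.0821]
from [0.5972 0.2446 0.1832] az 112.72 N 8
{"grip":0.2,"translation":[-0.53,-0.03,0.82],"yaw":0.71},
{"grip":0.2,"translation":[-0.57,-0.03,0.78],"yaw":0.7},
{"grip":0.2,"translation":[-0.62,-0.03,0.75],"yaw":0.71},
{"grip":0.2,"translation":[-0.67,-0.03,0.71],"yaw":0.7},
{"grip":0.2,"translation":[-0.71,-0.03,0.66],"yaw":0.71},

{"grip":0.2,"translation":[-0.75,-0.03,0.63],"yaw":0.7},
{"grip":0.2,"translation":[-0.78,-0.03,0.57],"yaw":0.71},
{"grip":0.2,"translation":[-0.82,-0.03,0.52],"yaw":0.7},
from [ 0.4207 -0.0115  0.1928] az 84.52 N 2
{"grip":0.2,"translation":[-0,0.92,0],"yaw":0},
{"grip":0.2,"translation":[-0,0.93,0],"yaw":0},
from [ 0.4207 -0.0115  0.1188] az 84.52 N 2
{"grip":0.2,"translation":[0.06,-0,-0.62],"yaw":0},
{"grip":0.2,"translation":[0.06,-0,-0.62],"yaw":0},
from [ 0.4706 -0.0115  0.1188] az 84.52 N 4
{"grip":0.2,"translation":[-0.02,0.18,0.02],"yaw":0},
{"grip":0.2,"translation":[-0.01,0.18,0.01],"yaw":0},
{"grip":0.2,"translation":[-0.02,0.18,0.02],"yaw":0},
{"grip":0.2,"translation":[-0.02,0.18,0.02],"yaw":0},
```

Emit:
apply_moves(
  increments=[
    {"grip":0.2,"translation":[-0.53,-0.03,0.82],"yaw":0.71},
    {"grip":0.2,"translation":[-0.57,-0.03,0.78],"yaw":0.7},
    {"grip":0.2,"translation":[-0.62,-0.03,0.75],"yaw":0.71},
    {"grip":0.2,"translation":[-0.67,-0.03,0.71],"yaw":0.7},
    {"grip":0.2,"translation":[-0.71,-0.03,0.66],"yaw":0.71},
  ],
)

```text
clock: 19.25
position: [0.4863, 0.0838, 0.1874]
eef_rot: [[-0.087, 0.001, -0.996], [0.996, -0.001, -0.087], [-0.001, -1.0, -0.001]]
contact_force: [0.7, -0.1, -2.3]
grip_width: 0.0352
```

Emit:
apply_moves(
  increments=[
    {"grip":0.2,"translation":[-0.75,-0.03,0.63],"yaw":0.7},
    {"grip":0.2,"translation":[-0.78,-0.03,0.57],"yaw":0.71},
    {"grip":0.2,"translation":[-0.82,-0.03,0.52],"yaw":0.7},
    {"grip":0.2,"translation":[0,0.9,0],"yaw":0},
    {"grip":0.2,"translation":[0,0.9,0],"yaw":0},
  ],
)

```text
clock: 19.88
position: [0.4212, -0.0128, 0.1189]
eef_rot: [[0.097, 0.003, -0.995], [0.995, -0.006, 0.097], [-0.005, -1.0, -0.004]]
contact_force: [-0.1, -1.2, -3.7]
grip_width: 0.0355
```

Emit:
apply_moves(
  increments=[
    {"grip":0.2,"translation":[0.06,0,-0.4],"yaw":0},
    {"grip":0.2,"translation":[0.06,0,-0.4],"yaw":0},
    {"grip":0.2,"translation":[0,0,-0.4],"yaw":0},
    {"grip":0.2,"translation":[0,0,0],"yaw":0},
  ],
)

```text
clock: 20.38
position: [0.4698, -0.0108, 0.119]
eef_rot: [[0.095, 0.001, -0.995], [0.995, 0.001, 0.095], [0.001, -1.0, -0.001]]
contact_force: [-0.4, 0.4, -2.6]
grip_width: 0.0349
```

```bash
python3 - <<'E'
from h import *
d=cam("wrist"); save(d,"w9",None,1.5); s=state();print(s["position"],s["grip_width"],s["contact_force"])
E
```

```text
[ 0.46894959 -0.01078674  0.11875875] 0.03458947455788656 [-0.57214853  0.21004432 -3.0825044 ]
```

View pics/w9.png

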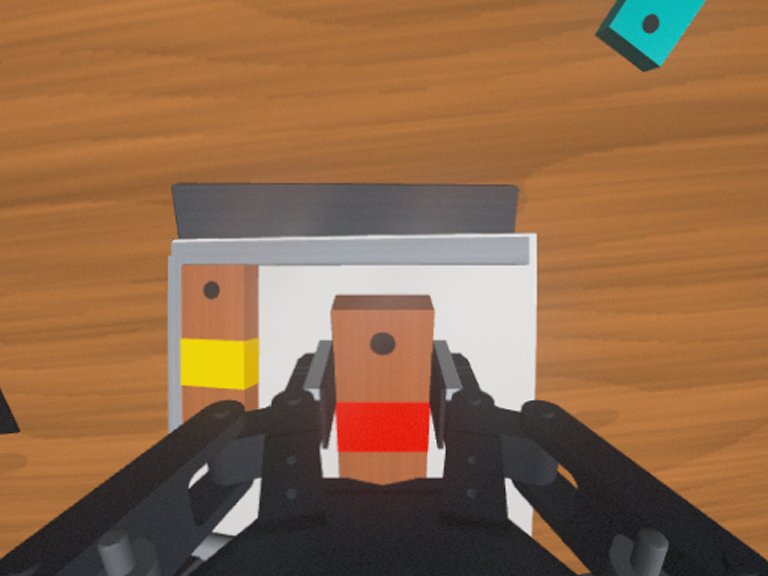

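Red bar held above the plate to the left of the seated yellow one (yellow at px 215,340). Now lower as before.

Emit:
apply_moves(
  increments=[
    {"grip":0.2,"translation":[-0.02,0.15,0],"yaw":0},
    {"grip":0.2,"translation":[-0.02,0.15,0],"yaw":0},
    {"grip":0.2,"translation":[-0.02,0.12,0.02],"yaw":0},
  ],
  squeeze=22,
)

```text
clock: 20.8
position: [0.4677, -0.014, 0.1012]
eef_rot: [[0.096, -0.0, -0.995], [0.995, -0.001, 0.096], [-0.001, -1.0, 0.0]]
contact_force: [-1.5, 0.9, 0.6]
grip_width: 0.0348
```

Emit:
apply_moves(
  increments=[
    {"grip":0.2,"translation":[-0.02,0.12,0.02],"yaw":0},
    {"grip":0.2,"translation":[0,0.1,0.04],"yaw":0},
    {"grip":0.2,"translation":[0,0.09,0.05],"yaw":0},
  ],
)

```text
clock: 21.18
position: [0.4634, -0.0141, 0.0889]
eef_rot: [[0.096, 0.0, -0.995], [0.995, -0.0, 0.096], [-0.0, -1.0, -0.0]]
contact_force: [-0.6, 0.0, -0.6]
grip_width: 0.0355
```

```bash
python3 - <<'E'
from h import *
d=cam("wrist"); save(d,"w10",None,1.5); s=state();print(s["position"],s["grip_width"],s["contact_force"])
E
```

```text
[ 0.46293084 -0.01406092  0.08844908] 0.03531798281751178 [-1.31746017 -0.63064159 -0.91820122]
```

View pics/w10.png

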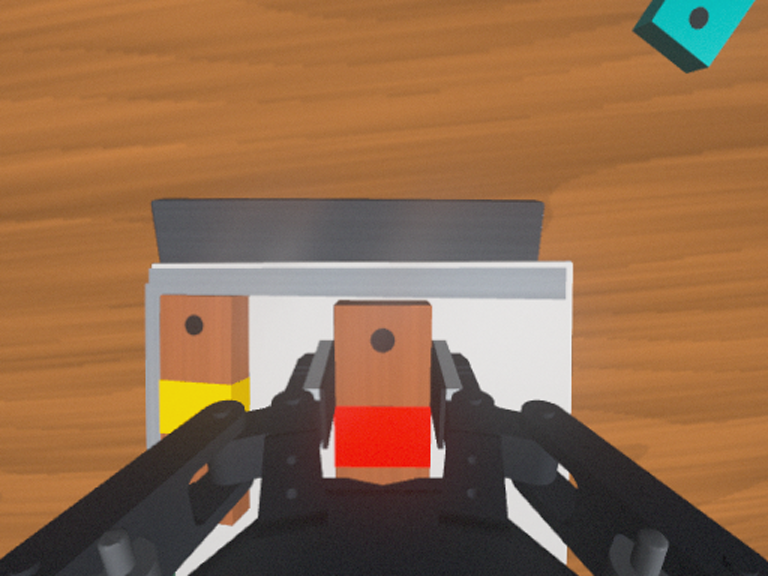

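Emit:
apply_moves(
  increments=[
    {"grip":0.6,"translation":[0,0,0],"yaw":0},
    {"grip":0.6,"translation":[0,0,0],"yaw":0},
    {"grip":0.6,"translation":[0,-0.2,0],"yaw":0},
    {"grip":0.6,"translation":[0,-0.4,0.2],"yaw":0},
    {"grip":0.6,"translation":[0,-1,0.3],"yaw":0},
  ],
)

```text
clock: 21.85
position: [0.4429, -0.0118, 0.1534]
eef_rot: [[0.095, -0.002, -0.995], [0.995, 0.002, 0.095], [0.002, -1.0, 0.002]]
contact_force: [1.1, -1.4, 1.8]
grip_width: 0.0512
```

Emit:
apply_moves(
  increments=[
    {"grip":0.6,"translation":[0,-1,0.8],"yaw":0},
    {"grip":0.6,"translation":[0,-1,0.5],"yaw":0},
    {"grip":0.6,"translation":[0,0,0],"yaw":0},
  ],
)

```text
clock: 22.22
position: [0.4032, -0.0119, 0.2219]
eef_rot: [[0.099, 0.001, -0.995], [0.995, -0.013, 0.099], [-0.012, -1.0, -0.003]]
contact_force: [0.9, -0.4, -1.6]
grip_width: 0.0512
```

```bash
python3 -c "
from nv import *
nestview('w11')"
```

```text
22.275 [ 0.40284812 -0.01231239  0.22037108] [ 0.5  0.3 -0.4]
```

View pics/w11.png

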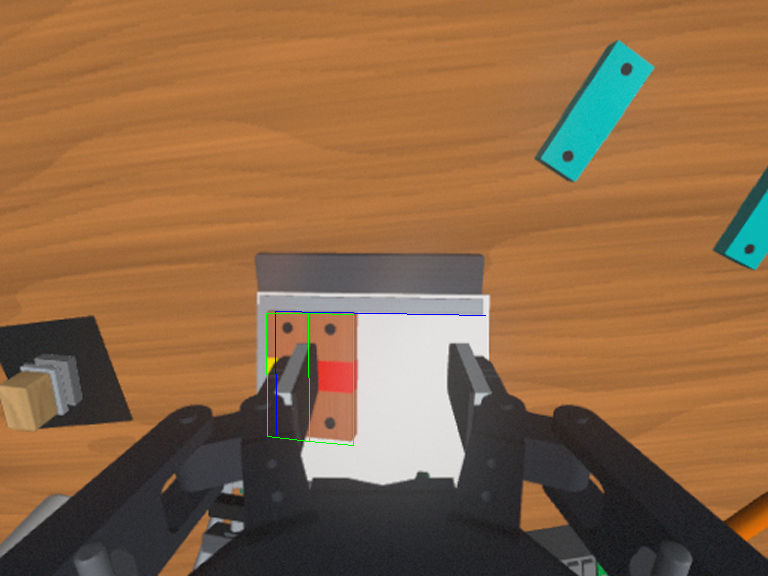

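```bash
python3 - <<'E'
from h import *
q=plan([.45,-.08,.28],55,grip=1,n=6);q=plan([.6145,-.1935,.27],-2,grip=1,start=q)
E
```

```text
from [ 0.4028 -0.0123  0.2204] az 84.28 N 6
{"grip":1,"translation":[-0.26,-0.25,-0.22],"yaw":0.98},
{"grip":1,"translation":[-0.24,-0.25,-0.25],"yaw":0.97},
{"grip":1,"translation":[-0.22,-0.25,-0.26],"yaw":0.98},
{"grip":1,"translation":[-0.2,-0.24,-0.29],"yaw":0.97},
{"grip":1,"translation":[-0.17,-0.25,-0.29],"yaw":0.98},

{"grip":1,"translation":[-0.14,-0.25,-0.31],"yaw":0.98},
from [ 0.4499 -0.0798  0.28  ] az 54.98 N 12
{"grip":1,"translation":[0,0.02,-0.42],"yaw":0.95},
{"grip":1,"translation":[0.04,0.02,-0.41],"yaw":0.95},
{"grip":1,"translation":[0.07,0.02,-0.41],"yaw":0.95},
{"grip":1,"translation":[0.11,0.02,-0.41],"yaw":0.95},
{"grip":1,"translation":[0.13,0.02,-0.39],"yaw":0.95},

{"grip":1,"translation":[0.17,0.02,-0.38],"yaw":0.95},
{"grip":1,"translation":[0.21,0.03,-0.36],"yaw":0.95},
{"grip":1,"translation":[0.23,0.02,-0.35],"yaw":0.95},
{"grip":1,"translation":[0.26,0.02,-0.33],"yaw":0.95},
{"grip":1,"translation":[0.28,0.02,-0.3],"yaw":0.95},

{"grip":1,"translation":[0.31,0.02,-0.28],"yaw":0.95},
{"grip":1,"translation":[0.33,0.02,-0.26],"yaw":0.95},
```

Emit:
apply_moves(
  increments=[
    {"grip":1,"translation":[-0.26,-0.25,-0.22],"yaw":0.98},
    {"grip":1,"translation":[-0.24,-0.25,-0.25],"yaw":0.97},
    {"grip":1,"translation":[-0.22,-0.25,-0.26],"yaw":0.98},
    {"grip":1,"translation":[-0.2,-0.24,-0.29],"yaw":0.97},
    {"grip":1,"translation":[-0.17,-0.25,-0.29],"yaw":0.98},
  ],
)

```text
clock: 22.9
position: [0.4419, -0.0683, 0.2681]
eef_rot: [[0.503, -0.004, -0.864], [0.864, 0.001, 0.503], [-0.002, -1.0, 0.004]]
contact_force: [-0.0, -0.4, -0.7]
grip_width: 0.0854
```

Emit:
apply_moves(
  increments=[
    {"grip":1,"translation":[-0.14,-0.25,-0.31],"yaw":0.98},
    {"grip":1,"translation":[0,0,-0.42],"yaw":0.95},
    {"grip":1,"translation":[0.04,0,-0.41],"yaw":0.95},
    {"grip":1,"translation":[0.07,0,-0.41],"yaw":0.95},
    {"grip":1,"translation":[0.11,0,-0.41],"yaw":0.95},
  ],
)

```text
clock: 23.52
position: [0.5055, -0.1171, 0.2765]
eef_rot: [[0.81, -0.006, -0.586], [0.586, 0.002, 0.81], [-0.004, -1.0, 0.005]]
contact_force: [0.1, -0.6, 0.9]
grip_width: 0.0848
```

Emit:
apply_moves(
  increments=[
    {"grip":1,"translation":[0.13,0,-0.39],"yaw":0.95},
    {"grip":1,"translation":[0.17,0,-0.38],"yaw":0.95},
    {"grip":1,"translation":[0.21,0,-0.36],"yaw":0.95},
    {"grip":1,"translation":[0.23,0,-0.35],"yaw":0.95},
    {"grip":1,"translation":[0.26,0,-0.33],"yaw":0.95},
  ],
)

```text
clock: 24.15
position: [0.5741, -0.1644, 0.2755]
eef_rot: [[0.978, -0.007, -0.21], [0.21, 0.001, 0.978], [-0.006, -1.0, 0.002]]
contact_force: [-0.2, 0.2, -0.5]
grip_width: 0.0856
```

Emit:
apply_moves(
  increments=[
    {"grip":1,"translation":[0.28,0,-0.3],"yaw":0.95},
    {"grip":1,"translation":[0.31,0,-0.28],"yaw":0.95},
    {"grip":1,"translation":[0.33,0,-0.26],"yaw":0.95},
    {"grip":1,"translation":[0,0,0],"yaw":0},
  ],
)

```text
clock: 24.65
position: [0.6148, -0.1931, 0.275]
eef_rot: [[0.999, -0.007, 0.034], [-0.034, 0.001, 0.999], [-0.007, -1.0, 0.001]]
contact_force: [-0.2, 0.2, -0.4]
grip_width: 0.0854
```

```bash
python3 - <<'E'
from h import *
d=cam("wrist"); save(d,"w12",None,1.5); s=state();print(s["position"],s["contact_force"],s["eef_rot"][:,0])
t=cam("top"); save(t,"t12",(140,100,420,280),2.8)
print(blobs(d,(0,200,100),(4,255,255))[0]); print(proj(d,[.6156,-.1925,.18]))
E
```

```text
[ 0.61445163 -0.19237034  0.27565637] [ 0.24912134 -0.12380734  0.24615397] [ 0.99945379 -0.03238164 -0.0066    ]
[(array([408.6,   3.1]), 9), (array([419.7,   5.4]), 52), (array([426. ,   1.6]), 11), (array([432. ,   1.2]), 10), (array([476.2,   1.3]), 252), (array([430.1,   6.1]), 8), (array([411.9,  10.3]), 14), (array([132.6,  62.2]), 206), (array([250.7, 188.6]), 372), (array([444.3, 240.6]), 2449), (array([389. , 209.9]), 8), (array([246.8, 217.3]), 13), (array([392.8, 227.2]), 10), (array([386.3, 232.7]), 33), (array([400.8, 231. ]), 9), (array([400.8, 238.1]), 17), (array([386.6, 245.7]), 10), (array([381.4, 247.3]), 12), (array([391.7, 246. ]), 9), (array([388.8, 252.6]), 23), (array([394.6, 253.4]), 11)]
[[254.90600097 197.61756484]]
```

View pics/w12.png

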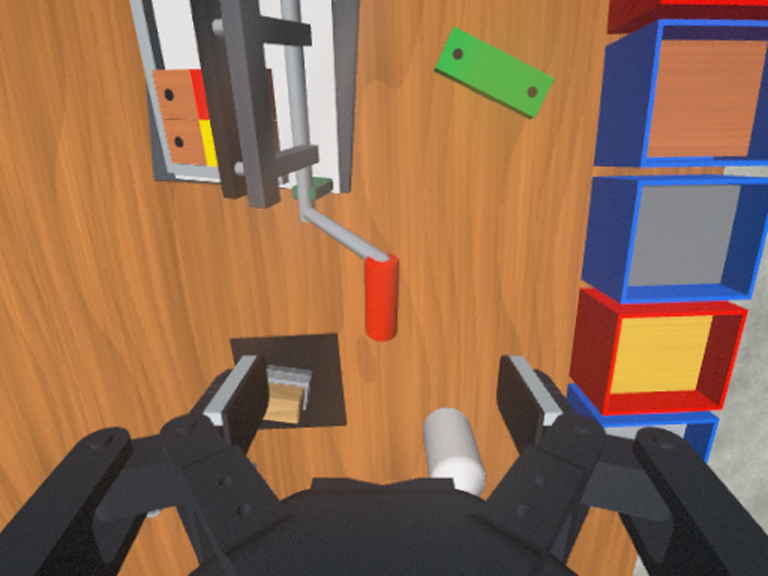

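View pics/t12.png

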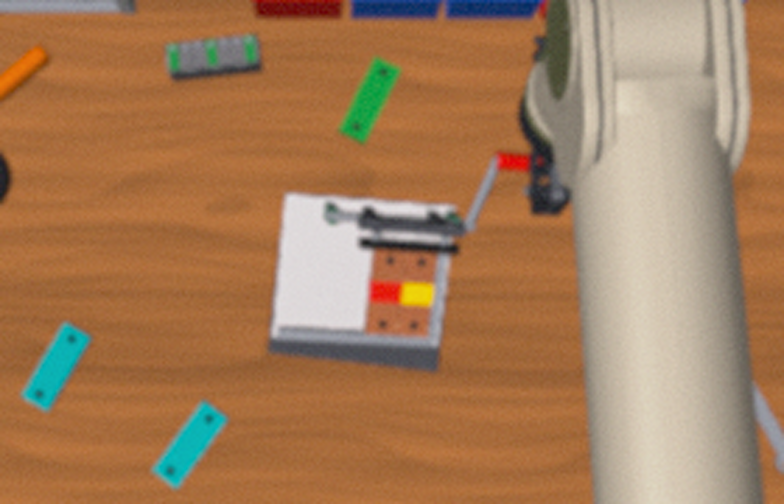

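Emit:
apply_moves(
  increments=[
    {"grip":1,"translation":[0,0.6,0],"yaw":0},
    {"grip":1,"translation":[0,0.6,0],"yaw":0},
    {"grip":1,"translation":[0,0.6,0],"yaw":0},
    {"grip":1,"translation":[0,0.55,0],"yaw":0},
    {"grip":0.1,"translation":[0,0,0],"yaw":0},
  ],
  squeeze=25,
)

```text
clock: 25.38
position: [0.6129, -0.1929, 0.1823]
eef_rot: [[0.999, -0.007, 0.033], [-0.033, -0.001, 0.999], [-0.007, -1.0, -0.002]]
contact_force: [-1.0, -0.4, -0.0]
grip_width: 0.0699
```

Emit:
apply_moves(
  increments=[
    {"grip":0.1,"translation":[0,0,0],"yaw":0},
    {"grip":0.1,"translation":[0,0,0],"yaw":0},
    {"grip":0.1,"translation":[0,0,0],"yaw":0},
    {"grip":0.1,"translation":[0,0,0],"yaw":0},
  ],
)

```text
clock: 25.88
position: [0.6137, -0.193, 0.1851]
eef_rot: [[0.999, -0.004, 0.034], [-0.034, -0.003, 0.999], [-0.004, -1.0, -0.003]]
contact_force: [-4.9, 1.2, 5.5]
grip_width: 0.0189
```

```bash
python3 - <<'E'
from fit import *
R,p=pose(); s=state(); print(s["position"],s["grip_width"],s["contact_force"])
c=lambda a:R@(np.array([75+105*np.cos(np.radians(a)),-130,28+105*np.sin(np.radians(a))])/1000)+p
T=np.array(s["eef_rot"]); A=np.r_[39,np.arange(45,126,8),125]
for a,b in zip(A[:-1],A[1:]): d=T.T@(c(b)-c(a))/.04; print(a,b,d.round(2),c(b).round(4))
E
```

```text
[ 0.61367238 -0.19304598  0.18514872] 0.018850313198867416 [-4.91731934  1.21124342  5.49957623]
39 45 [-0.24 -0.14 -0.03] [ 0.6061 -0.1933  0.1856]
45 53 [-0.34 -0.14 -0.03] [ 0.5926 -0.1939  0.1913]
53 61 [-0.35 -0.1  -0.02] [ 0.5785 -0.1941  0.1952]
61 69 [-0.36 -0.05 -0.01] [ 0.564  -0.194   0.1971]
69 77 [-0.37  0.    0.  ] [ 0.5494 -0.1934  0.1971]
77 85 [-0.36  0.05  0.01] [ 0.5349 -0.1925  0.195 ]
85 93 [-0.35  0.1   0.02] [ 0.5209 -0.1912  0.1909]
93 101 [-0.33  0.15  0.03] [ 0.5076 -0.1896  0.185 ]
101 109 [-0.31  0.19  0.04] [ 0.4952 -0.1876  0.1773]
109 117 [-0.28  0.23  0.05] [ 0.4842 -0.1854  0.168 ]
117 125 [-0.24  0.27  0.05] [ 0.4745 -0.183   0.1573]
125 125 [0. 0. 0.] [ 0.4745 -0.183   0.1573]
```

Emit:
apply_moves(
  increments=[
    {"grip":0.1,"translation":[-0.24,-0.2,-0.03],"yaw":0},
    {"grip":0.1,"translation":[-0.34,-0.15,-0.03],"yaw":0},
    {"grip":0.1,"translation":[-0.35,-0.1,-0.02],"yaw":0},
    {"grip":0.1,"translation":[-0.36,-0.05,0],"yaw":0},
    {"grip":0.1,"translation":[-0.37,0,0],"yaw":0},
  ],
)

```text
clock: 26.5
position: [0.5509, -0.1948, 0.2077]
eef_rot: [[0.999, 0.007, 0.035], [-0.035, -0.005, 0.999], [0.007, -1.0, -0.005]]
contact_force: [12.1, -3.8, 10.8]
grip_width: 0.0193
```

```bash
python3 - <<'E'
from h import *
d=cam("wrist"); save(d,"w13",None,1.2); s=state();print(s["position"],s["contact_force"],s["grip_width"])
t=cam("scene"); save(t,"s13",(160,120,360,310),3)
E
```

```text
[ 0.54924539 -0.19475393  0.20760941] [ 5.45034479  0.86803802 10.41858642] 0.01848600345803935
```

View pics/s13.png

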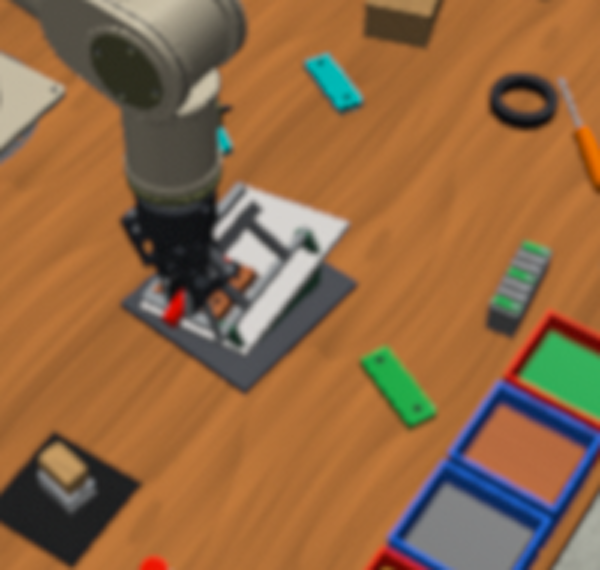

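Emit:
apply_moves(
  increments=[
    {"grip":0.1,"translation":[-0.36,0.1,0],"yaw":0},
    {"grip":0.1,"translation":[-0.35,0.15,0.02],"yaw":0},
    {"grip":0.1,"translation":[-0.33,0.2,0.03],"yaw":0},
    {"grip":0.1,"translation":[-0.31,0.22,0.04],"yaw":0},
  ],
)

```text
clock: 27.1
position: [0.4952, -0.188, 0.1827]
eef_rot: [[0.999, -0.0, 0.034], [-0.034, -0.006, 0.999], [-0.0, -1.0, -0.006]]
contact_force: [-14.8, 7.1, 37.2]
grip_width: 0.0186
```

Emit:
apply_moves(
  increments=[
    {"grip":0.1,"translation":[-0.38,0.05,0.05],"yaw":0},
  ],
)

```text
clock: 27.22
position: [0.483, -0.1855, 0.1774]
eef_rot: [[0.999, 0.009, 0.033], [-0.033, -0.004, 0.999], [0.009, -1.0, -0.003]]
contact_force: [40.1, -2.3, -34.6]
grip_width: 0.0188
```

Emit:
apply_moves(
  increments=[
    {"grip":0.1,"translation":[0,0,0],"yaw":0},
  ],
)

```text
clock: 27.35
position: [0.4816, -0.1853, 0.1765]
eef_rot: [[0.999, 0.006, 0.033], [-0.033, -0.003, 0.999], [0.006, -1.0, -0.003]]
contact_force: [22.7, 0.1, -19.2]
grip_width: 0.0184
```

```bash
python3 - <<'E'
from fit import *
R,p=pose()
s=state();print(s["position"],s["contact_force"],s["grip_width"])
n=R.T@(s["position"]-p)*1000;print(n,np.degrees(np.arctan2(n[2]-28,n[0]-75)),np.hypot(n[2]-28,n[0]-75))
t=cam("top"); save(t,"t14",(225,130,345,240),5)
t=cam("scene"); save(t,"s14",(180,160,300,270),5)
E
```

```text
[ 0.48158381 -0.18533623  0.1765339 ] [ 22.71755752   0.13789483 -19.2092828 ] 0.018399584990001664
[  27.36779573 -128.39435814  130.30940418] 114.96528111749261 112.85406978321323
```

View pics/s14.png

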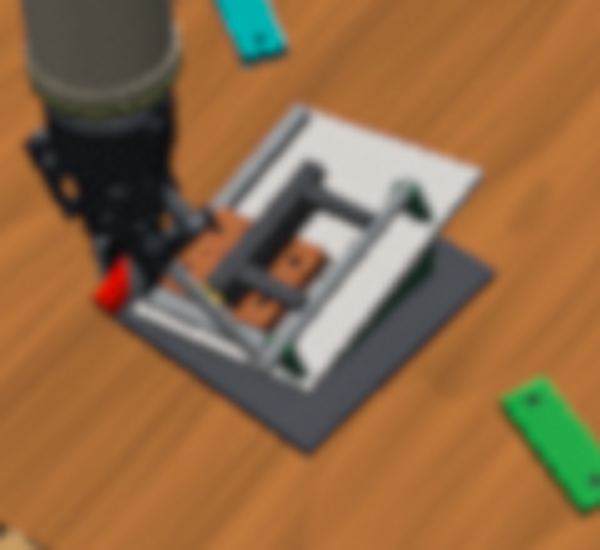

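Emit:
apply_moves(
  increments=[
    {"grip":0.1,"translation":[-0.09,0.17,0.02],"yaw":0},
    {"grip":0.1,"translation":[-0.09,0.17,0.02],"yaw":0},
    {"grip":0.1,"translation":[0,0,0],"yaw":0},
  ],
)

```text
clock: 27.82
position: [0.4727, -0.1829, 0.1642]
eef_rot: [[0.999, -0.001, 0.033], [-0.033, -0.003, 0.999], [-0.001, -1.0, -0.003]]
contact_force: [-1.3, 7.1, 12.8]
grip_width: 0.0189
```

```bash
cat > ang.py <<'E'
from fit import *
R,p=pose()
s=state();print(s["position"],s["contact_force"],s["grip_width"])
n=R.T@(s["position"]-p)*1000;print(n,np.degrees(np.arctan2(n[2]-28,n[0]-75)),np.hypot(n[2]-28,n[0]-75))
E
python3 ang.py
```

```text
[ 0.47274319 -0.18287194  0.16423651] [-1.26849269  7.05486505 12.84087521] 0.018949811244964327
[  15.13129398 -128.63932173  121.05396029] 122.75626577155785 110.64945316120937
```

Emit:
apply_moves(
  increments=[
    {"grip":0.1,"translation":[-0.08,0.1,0.01],"yaw":0},
    {"grip":0.1,"translation":[-0.04,0.05,0],"yaw":0},
    {"grip":0.1,"translation":[0,0,0],"yaw":0},
  ],
)

```text
clock: 28.2
position: [0.4725, -0.1833, 0.1626]
eef_rot: [[0.999, 0.009, 0.033], [-0.033, -0.006, 0.999], [0.009, -1.0, -0.006]]
contact_force: [2.1, 5.1, 42.7]
grip_width: 0.0186
```

```bash
python3 ang.py
```

```text
[ 0.47253857 -0.18328516  0.16261127] [ 2.08898211  5.05125643 42.67357581] 0.01860738447557191
[  14.49916889 -129.36210737  119.66399508] 123.42594075427117 109.83004397439844
```

Emit:
apply_moves(
  increments=[
    {"grip":0.6,"translation":[0,-0.05,0],"yaw":0},
    {"grip":1,"translation":[0,0,0],"yaw":0},
    {"grip":1,"translation":[0,-0.2,0],"yaw":0},
    {"grip":1,"translation":[0,-0.8,0],"yaw":0},
    {"grip":1,"translation":[0,-1,0],"yaw":0},
  ],
)

```text
clock: 28.82
position: [0.4662, -0.1833, 0.2389]
eef_rot: [[0.999, -0.005, 0.034], [-0.034, -0.001, 0.999], [-0.005, -1.0, -0.002]]
contact_force: [0.7, -1.2, 0.3]
grip_width: 0.0858
```

Emit:
apply_moves(
  increments=[
    {"grip":1,"translation":[0,-1,0],"yaw":0},
    {"grip":1,"translation":[-0.5,0,-0.5],"yaw":0},
    {"grip":1,"translation":[-0.5,0,-0.5],"yaw":0},
    {"grip":1,"translation":[0,0,0],"yaw":0},
  ],
)

```text
clock: 29.32
position: [0.4241, -0.2237, 0.2787]
eef_rot: [[0.999, -0.005, 0.038], [-0.038, -0.004, 0.999], [-0.005, -1.0, -0.004]]
contact_force: [0.2, 0.5, -0.1]
grip_width: 0.0852
```

```bash
python3 - <<'E'
from ov import *
s=state();print(s["position"],s["contact_force"])
d=cam("wrist");np.save("w15.npy",d,allow_pickle=True)
G=[([(-60,90,0),(-60,-80,0),(45,-80,0)],(255,0,0)),([(7,-82,44),(7,30,44),(23,30,44),(23,-82,44),(7,-82,44)],(0,255,255))]
for y in (-62,-26): G.append(([(40,y-18,15),(-60,y-18,15),(-60,y+18,15),(40,y+18,15),(40,y-18,15)],(0,255,0)))
ov(d,"w15",(0,0,512,384),1.5,G)
t=cam("top"); ov(t,"t15",(225,130,405,250),4,G)
E
```

```text
[ 0.42414144 -0.22371611  0.27870471] [ 0.15484525  0.495662   -0.14049048]
```

View pics/w15.png

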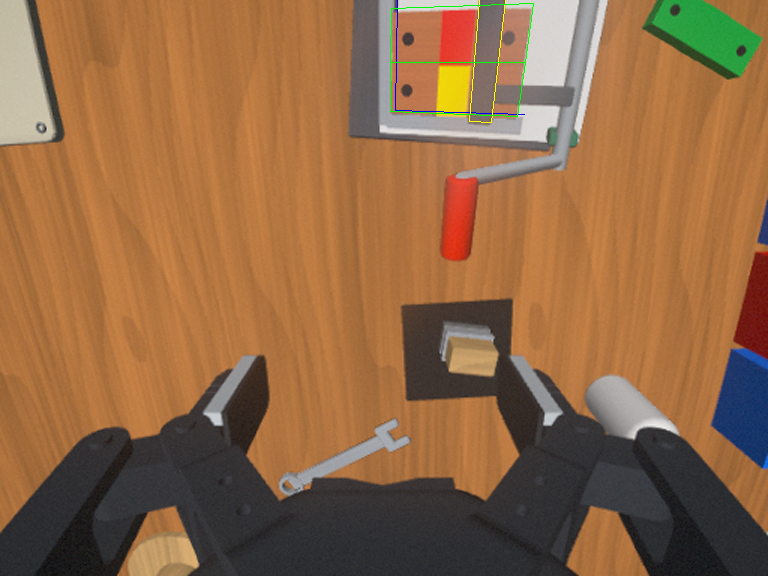

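View pics/t15.png

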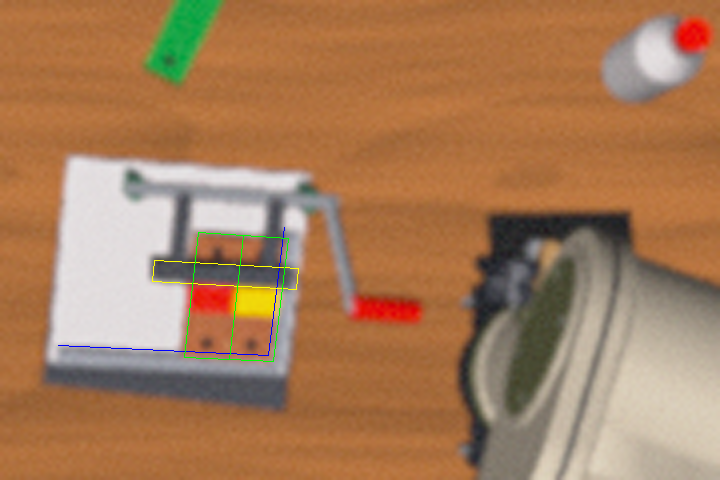

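```bash
python3 - <<'E'
from fit import *
d=np.load("w15.npy",allow_pickle=True).item(); s=cam("scene")
R,p=pose()
bs,_=blobs(s,(0,180,100),(5,255,255)); bw,_=blobs(d,(0,200,100),(4,255,255),100); print(bs,bw)
f=lambda x,y:((x+.5)/1.5-.5,(y+.5)/1.5-.5)
print("lap top",onz(d,[f(472,355)],.061))
save(d,"w15z",(260,190,360,280),7); save(s,"s15",(160,160,280,300),4.2)
g=[c for c,a in bw if 290<c[0]<320 and 110<c[1]<180]; 
for c,a in bs:
    if 180<c[0]<240 and 200<c[1]<260:
        P,r=tri([(d,g[0]),(s,c)]); n=R.T@(P-p)*1000; print(P,r,n,np.degrees(np.arctan2(n[2]-28,n[0]-75)))
q=plan([.5,-.345,.24],85)
E
```

```text
[(array([139.5,   8.9]), 808), (array([64.1, 23.6]), 688), (array([203.6, 215.1]), 74), (array([355.4, 238.4]), 281), (array([297.2, 325.4]), 323), (array([210.8, 310. ]), 64)] [(array([299. ,  26.6]), 308), (array([305.6, 148.1]), 497), (array([503.4, 205.5]), 900)]
lap top [[ 0.50625569 -0.32931007  0.061     ]]
[ 0.4739095  -0.18576539  0.15705199] [np.float64(0.0006550608208099985), np.float64(0.0006550608208100477)] [  14.40584948 -132.80692059  114.46196159] 125.02348600668238
from [ 0.426  -0.2213  0.2787] az -1.92 N 18
{"grip":1,"translation":[0.11,0.05,-0.17],"yaw":-0.97},
{"grip":1,"translation":[0.09,0.06,-0.17],"yaw":-0.96},
{"grip":1,"translation":[0.08,0.05,-0.19],"yaw":-0.97},
{"grip":1,"translation":[0.06,0.06,-0.19],"yaw":-0.96},
{"grip":1,"translation":[0.05,0.05,-0.19],"yaw":-0.97},

{"grip":1,"translation":[0.03,0.05,-0.2],"yaw":-0.96},
{"grip":1,"translation":[0.01,0.06,-0.2],"yaw":-0.97},
{"grip":1,"translation":[0,0.05,-0.2],"yaw":-0.97},
{"grip":1,"translation":[-0.02,0.05,-0.2],"yaw":-0.96},
{"grip":1,"translation":[-0.04,0.06,-0.2],"yaw":-0.97},

{"grip":1,"translation":[-0.05,0.05,-0.19],"yaw":-0.96},
{"grip":1,"translation":[-0.07,0.06,-0.19],"yaw":-0.97},
{"grip":1,"translation":[-0.08,0.05,-0.18],"yaw":-0.97},
{"grip":1,"translation":[-0.1,0.05,-0.17],"yaw":-0.96},
{"grip":1,"translation":[-0.12,0.06,-0.17],"yaw":-0.97},

{"grip":1,"translation":[-0.13,0.05,-0.15],"yaw":-0.96},
{"grip":1,"translation":[-0.14,0.05,-0.14],"yaw":-0.97},
{"grip":1,"translation":[-0.15,0.06,-0.14],"yaw":-0.96},
```

View pics/w15z.png

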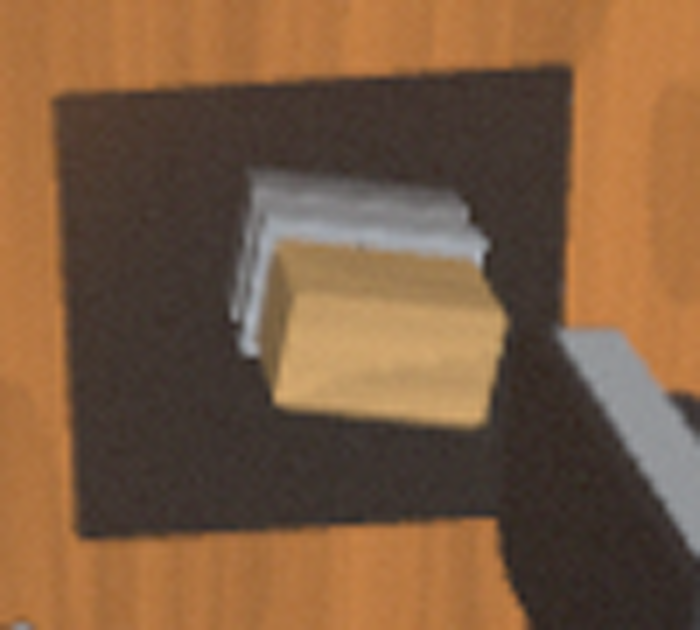

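Emit:
apply_moves(
  increments=[
    {"grip":1,"translation":[0.11,0.05,-0.17],"yaw":-0.97},
    {"grip":1,"translation":[0.09,0.05,-0.17],"yaw":-0.96},
    {"grip":1,"translation":[0.08,0.05,-0.19],"yaw":-0.97},
    {"grip":1,"translation":[0.06,0.05,-0.19],"yaw":-0.96},
    {"grip":1,"translation":[0.05,0.05,-0.19],"yaw":-0.97},
  ],
)

```text
clock: 30.1
position: [0.4469, -0.2554, 0.2685]
eef_rot: [[0.924, -0.004, -0.382], [0.382, -0.002, 0.924], [-0.004, -1.0, -0.0]]
contact_force: [0.4, -0.2, 0.4]
grip_width: 0.0853
```

Emit:
apply_moves(
  increments=[
    {"grip":1,"translation":[0.03,0.05,-0.2],"yaw":-0.96},
    {"grip":1,"translation":[0.01,0.05,-0.2],"yaw":-0.97},
    {"grip":1,"translation":[0,0.05,-0.2],"yaw":-0.97},
    {"grip":1,"translation":[-0.02,0.05,-0.2],"yaw":-0.96},
    {"grip":1,"translation":[-0.04,0.05,-0.2],"yaw":-0.97},
  ],
)

```text
clock: 30.72
position: [0.4675, -0.2901, 0.2585]
eef_rot: [[0.687, -0.004, -0.727], [0.727, -0.002, 0.687], [-0.004, -1.0, 0.001]]
contact_force: [0.0, 0.5, -1.0]
grip_width: 0.0854
```

Emit:
apply_moves(
  increments=[
    {"grip":1,"translation":[-0.05,0.05,-0.19],"yaw":-0.96},
    {"grip":1,"translation":[-0.07,0.05,-0.19],"yaw":-0.97},
    {"grip":1,"translation":[-0.08,0.05,-0.18],"yaw":-0.97},
    {"grip":1,"translation":[-0.1,0.05,-0.17],"yaw":-0.96},
    {"grip":1,"translation":[-0.12,0.05,-0.17],"yaw":-0.97},
  ],
)

```text
clock: 31.35
position: [0.4882, -0.3244, 0.2484]
eef_rot: [[0.33, -0.003, -0.944], [0.944, -0.001, 0.33], [-0.003, -1.0, 0.003]]
contact_force: [-0.8, -0.2, -1.0]
grip_width: 0.0854
```

Emit:
apply_moves(
  increments=[
    {"grip":1,"translation":[-0.13,0.05,-0.15],"yaw":-0.96},
    {"grip":1,"translation":[-0.14,0.05,-0.14],"yaw":-0.97},
    {"grip":1,"translation":[-0.08,0.05,-0.14],"yaw":-0.96},
    {"grip":1,"translation":[0,0,0],"yaw":0},
  ],
)

```text
clock: 31.85
position: [0.5008, -0.3423, 0.2421]
eef_rot: [[0.088, -0.004, -0.996], [0.996, -0.001, 0.088], [-0.001, -1.0, 0.003]]
contact_force: [-0.1, -0.2, 0.1]
grip_width: 0.0853
```

```bash
python3 - <<'E'
from h import *
d=cam("wrist"); save(d,"w16",None,1.5); np.save("w16.npy",d,allow_pickle=True); s=state();print(s["position"],s["contact_force"],s["eef_rot"][:,0])
save(d,"w16z",(170,60,300,190),4.6)
E
```

```text
[ 0.50061335 -0.34221484  0.24231928] [ 0.15360162 -0.16075439  0.33309244] [ 0.08883783  0.99604512 -0.00139657]
```

View pics/w16.png

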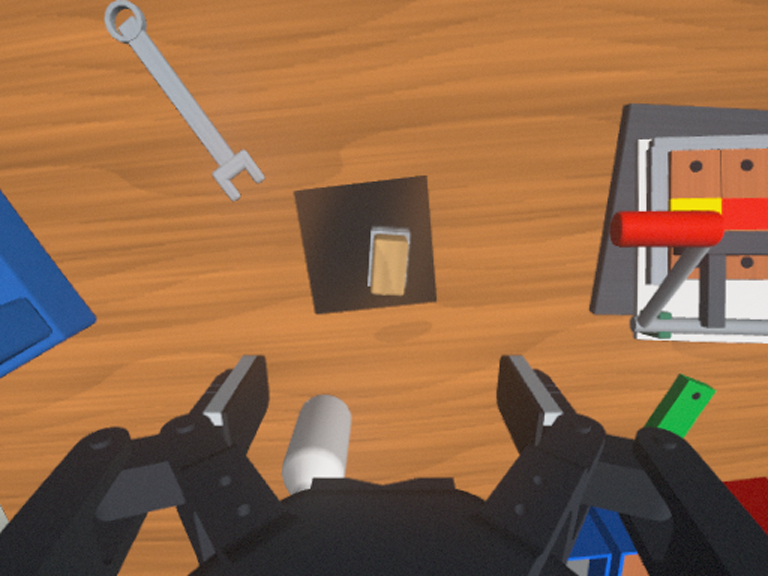

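View pics/w16z.png

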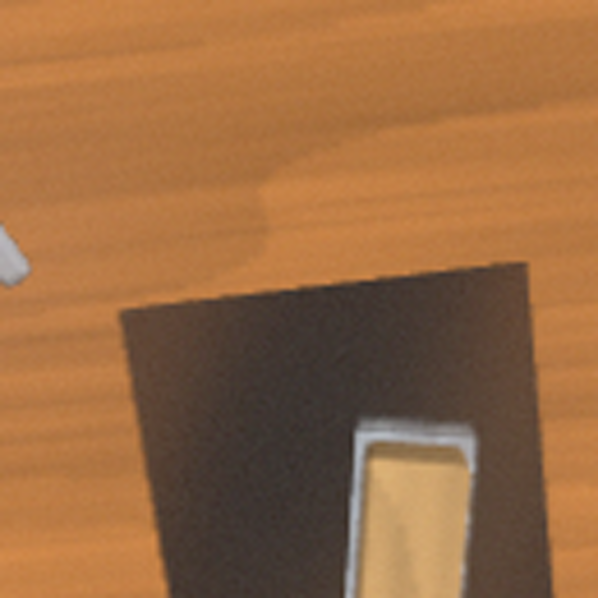

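```bash
python3 - <<'E'
from h import *
d=np.load("w16.npy",allow_pickle=True).item()
save(d,"w16y",(190,110,300,212),5.8)
h=cv2.cvtColor(d["image"],cv2.COLOR_RGB2HSV)
m=cv2.inRange(h,(12,60,130),(25,200,255)); m[:, :245]=0; m[:,280:]=0; m[:150]=0; m[205:]=0
c=max(cv2.findContours(m,0,1)[0],key=cv2.contourArea); print(cv2.contourArea(c),cv2.minAreaRect(c))
E
```

```text
859.0 ((259.5235595703125, 176.1941375732422), (23.46912956237793, 40.34235763549805), 4.39870548248291)
```

View pics/w16y.png

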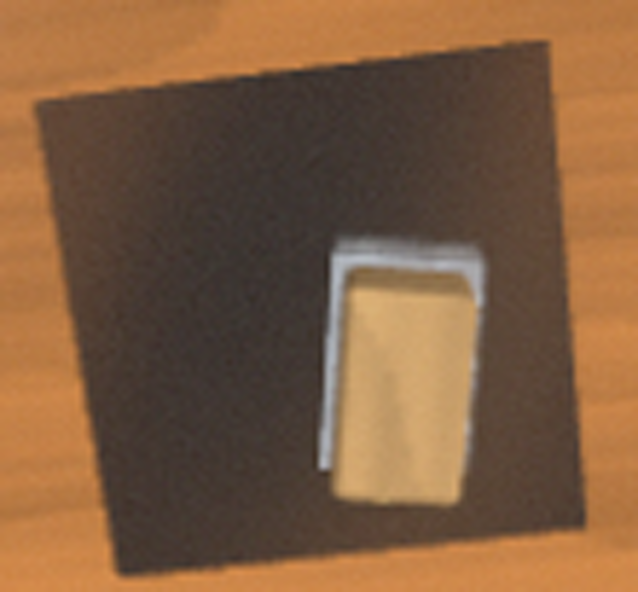

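```bash
python3 - <<'E'
from h import *
d=np.load("w16.npy",allow_pickle=True).item()
f=lambda L:[((x+.5)/5.8-.5+190,(y+.5)/5.8-.5+110) for x,y in L]
P=onz(d,f([(348,286),(478,291),(464,508),(331,502)]),.061); M=onz(d,f([(38,102),(548,42),(585,525),(120,575)]),.003)
print("mat",M.mean(0),"sides",[np.linalg.norm(M[i]-M[i-1]).round(4) for i in range(4)])
c=P.mean(0); v=(P[2]+P[3]-P[0]-P[1]); az=np.degrees(np.arctan2(v[1],v[0])); print("lap",c,az,[np.linalg.norm(P[i]-P[i-1]).round(4) for i in range(4)])
np.save("mat.npy",M.mean(0))
q=plan([c[0],c[1],.10],az+90,grip=.8);plan([c[0],c[1],.05],az+90,grip=.8,start=q)
E
```

```text
mat [ 0.5023919  -0.35577042  0.003     ] sides [np.float64(0.1181), np.float64(0.1183), np.float64(0.1179), np.float64(0.1181)]
lap [ 0.50774899 -0.33722303  0.061     ] -8.72643313464534 [np.float64(0.046), np.float64(0.0261), np.float64(0.0462), np.float64(0.0279)]
from [ 0.5006 -0.3422  0.2423] az 84.9 N 4
{"grip":0.8,"translation":[0.04,0.89,-0.04],"yaw":0.18},
{"grip":0.8,"translation":[0.03,0.89,-0.04],"yaw":0.18},
{"grip":0.8,"translation":[0.04,0.89,-0.04],"yaw":0.18},
{"grip":0.8,"translation":[0.03,0.89,-0.04],"yaw":0.19},
from [ 0.5076 -0.3374  0.0999] az 81.25 N 2
{"grip":0.8,"translation":[0,0.62,-0],"yaw":-0},
{"grip":0.8,"translation":[0,0.63,-0],"yaw":-0},
```

Emit:
apply_moves(
  increments=[
    {"grip":0.8,"translation":[0.04,0.9,-0.04],"yaw":0.18},
    {"grip":0.8,"translation":[0.03,0.9,-0.04],"yaw":0.18},
    {"grip":0.8,"translation":[0.04,0.9,-0.04],"yaw":0.18},
    {"grip":0.8,"translation":[0.03,0.9,-0.04],"yaw":0.19},
    {"grip":0.8,"translation":[0,0.6,0],"yaw":0},
  ],
)

```text
clock: 32.52
position: [0.5061, -0.338, 0.0732]
eef_rot: [[0.152, -0.005, -0.988], [0.988, -0.002, 0.152], [-0.003, -1.0, 0.004]]
contact_force: [-1.0, 0.0, 0.5]
grip_width: 0.0682
```

Emit:
apply_moves(
  increments=[
    {"grip":0.8,"translation":[0,0.5,0],"yaw":0},
    {"grip":0.15,"translation":[0,0,0],"yaw":0},
    {"grip":0.15,"translation":[0,0,0],"yaw":0},
    {"grip":0.15,"translation":[0,0,0],"yaw":0},
    {"grip":0.15,"translation":[0,0,0],"yaw":0},
  ],
  squeeze=45,
)

```text
clock: 33.15
position: [0.5069, -0.339, 0.0555]
eef_rot: [[0.152, -0.002, -0.988], [0.988, -0.003, 0.152], [-0.004, -1.0, 0.002]]
contact_force: [1.4, -0.0, 1.0]
grip_width: 0.0272
```

```bash
python3 - <<'E'
from h import *
d=cam("wrist"); save(d,"w17",None,1.5); s=state();print(s["position"],s["contact_force"],s["grip_width"])
E
```

```text
[ 0.50683854 -0.33896785  0.05534112] [1.4709425  1.08751574 1.49331758] 0.026834043334589934
```

View pics/w17.png

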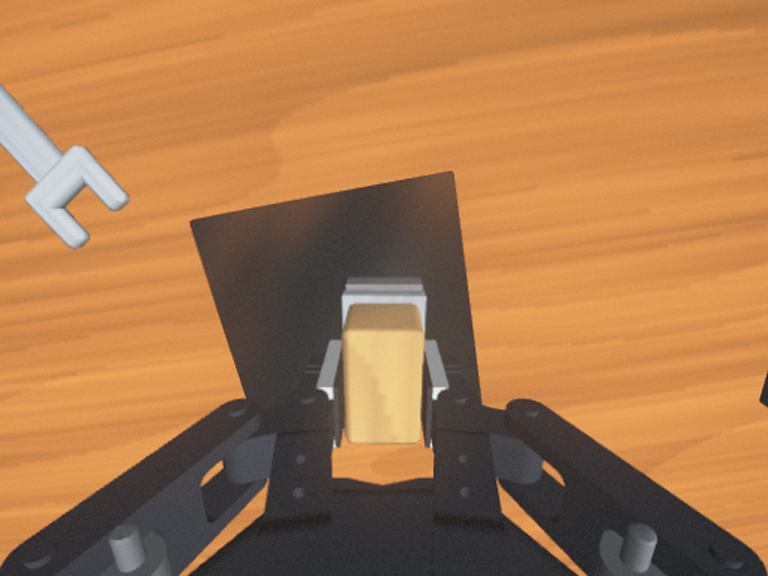

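Emit:
apply_moves(
  increments=[
    {"grip":0.15,"translation":[0,-0.3,0],"yaw":0},
    {"grip":0.15,"translation":[0,-0.8,0],"yaw":0},
    {"grip":0.15,"translation":[0,-1,0],"yaw":0},
    {"grip":0.15,"translation":[0,-1,0],"yaw":0},
    {"grip":0.15,"translation":[0,-1,0],"yaw":0},
  ],
)

```text
clock: 33.83
position: [0.5063, -0.3381, 0.2201]
eef_rot: [[0.151, -0.005, -0.988], [0.988, -0.002, 0.151], [-0.003, -1.0, 0.004]]
contact_force: [-0.5, -0.4, -3.3]
grip_width: 0.0271
```

Emit:
apply_moves(
  increments=[
    {"grip":0.15,"translation":[0,-1,0],"yaw":0},
    {"grip":0.15,"translation":[0,0,0],"yaw":0},
  ],
)

```text
clock: 34.08
position: [0.508, -0.3381, 0.2618]
eef_rot: [[0.151, -0.001, -0.988], [0.988, -0.005, 0.151], [-0.005, -1.0, -0.0]]
contact_force: [-0.1, 0.5, -3.5]
grip_width: 0.0272
```

```bash
cat > lap.py <<'E'
from fit import *
R,p=pose(); n=R[:,2]; H=0.0523
a=np.radians(-5.5); u=np.array([np.cos(a),np.sin(a),0]);v=np.array([-u[1],u[0],0])
def tcp(nx,ny,press=0.0):
    """TCP when shoe centre projects on nest (nx,ny) and uphill corner pressed by `press` m below touch"""
    o=p+n*.015
    # corner = s + .024u+.017v on plane
    k=(.024*u+.017*v)@n     # signed height of corner relative to s along normal (neg -> lower)
    s=o+R@np.array([nx,ny,0])/1000 - n*k
    # nest coords of s: (nx,ny) + normal only
    s=s-np.array([0,0,press]); return s+[0,0,H]
def where():
    s=state()["position"]-[0,0,H]; return R.T@(s-p)*1000
E
python3 - <<'E'
from lap import *
s=state();print(s["position"],s["contact_force"],s["grip_width"])
for y in (-26,-30,-62,-66): print(y,tcp(-40,y).round(4))
t=tcp(-40,-29)
q=plan(t+[-.03,-.0,.13],84.5,grip=.15); q=plan(t+[0,0,.04],84.5,grip=.15,start=q);q=plan(t+[0,0,.006],84.5,grip=.15,start=q)
E
```

```text
[ 0.50801203 -0.33805779  0.26178515] [-0.13861303  0.4781119  -3.47732141] 0.027214796285268912
-26 [ 0.4531 -0.0607  0.1302]
-30 [ 0.4529 -0.0647  0.1295]
-62 [ 0.4518 -0.0961  0.1234]
-66 [ 0.4516 -0.1     0.1226]
from [ 0.508  -0.3381  0.2618] az 81.3 N 8
{"grip":0.15,"translation":[0.81,0.01,0.39],"yaw":-0.08},
{"grip":0.15,"translation":[0.81,0,0.39],"yaw":-0.08},
{"grip":0.15,"translation":[0.81,0.01,0.38],"yaw":-0.08},
{"grip":0.15,"translation":[0.82,0.01,0.38],"yaw":-0.08},
{"grip":0.15,"translation":[0.81,0,0.37],"yaw":-0.08},

{"grip":0.15,"translation":[0.82,0.01,0.36],"yaw":-0.08},
{"grip":0.15,"translation":[0.83,0.01,0.36],"yaw":-0.08},
{"grip":0.15,"translation":[0.82,0,0.35],"yaw":-0.08},
from [ 0.423  -0.0638  0.2598] az 84.5 N 3
{"grip":0.15,"translation":[0.02,0.75,-0.25],"yaw":0},
{"grip":0.15,"translation":[0.03,0.75,-0.25],"yaw":0},
{"grip":0.15,"translation":[0.02,0.75,-0.25],"yaw":0},
from [ 0.4531 -0.0639  0.1698] az 84.5 N 1
{"grip":0.15,"translation":[0,0.85,0],"yaw":0},
```

Emit:
apply_moves(
  increments=[
    {"grip":0.15,"translation":[0.81,0,0.39],"yaw":-0.08},
    {"grip":0.15,"translation":[0.81,0,0.39],"yaw":-0.08},
    {"grip":0.15,"translation":[0.81,0,0.38],"yaw":-0.08},
    {"grip":0.15,"translation":[0.82,0,0.38],"yaw":-0.08},
    {"grip":0.15,"translation":[0.81,0,0.37],"yaw":-0.08},
  ],
)

```text
clock: 34.7
position: [0.4525, -0.1655, 0.257]
eef_rot: [[0.117, -0.006, -0.993], [0.993, -0.001, 0.117], [-0.002, -1.0, 0.006]]
contact_force: [-1.2, 0.7, -2.1]
grip_width: 0.027
```

Emit:
apply_moves(
  increments=[
    {"grip":0.15,"translation":[0.82,0,0.36],"yaw":-0.08},
    {"grip":0.15,"translation":[0.83,0,0.36],"yaw":-0.08},
    {"grip":0.15,"translation":[0.82,0,0.35],"yaw":-0.08},
    {"grip":0.15,"translation":[0.02,0.75,-0.25],"yaw":0},
    {"grip":0.15,"translation":[0.03,0.75,-0.25],"yaw":0},
  ],
)

```text
clock: 35.33
position: [0.4377, -0.0697, 0.2062]
eef_rot: [[0.102, -0.007, -0.995], [0.995, -0.015, 0.102], [-0.016, -1.0, 0.005]]
contact_force: [-1.5, -2.1, -1.6]
grip_width: 0.0268
```

Emit:
apply_moves(
  increments=[
    {"grip":0.15,"translation":[0.02,0.75,-0.25],"yaw":0},
    {"grip":0.15,"translation":[0,0.35,0],"yaw":0},
    {"grip":0.15,"translation":[0,0.2,0],"yaw":0},
    {"grip":0.15,"translation":[0,0,0],"yaw":0},
  ],
)

```text
clock: 35.83
position: [0.4477, -0.0676, 0.1547]
eef_rot: [[0.098, -0.007, -0.995], [0.995, -0.004, 0.098], [-0.005, -1.0, 0.007]]
contact_force: [0.9, -0.8, -3.3]
grip_width: 0.0272
```

```bash
python3 - <<'E'
from lap import *
d=cam("wrist"); save(d,"w18",None,1.5); s=state();print(s["position"],s["contact_force"],s["grip_width"],where().round(1),tcp(-40,-29).round(4))
d=cam("scene"); save(d,"s18",(160,140,290,270),5)
E
```

```text
[ 0.44805536 -0.06770879  0.15515128] [-3.77590755e-01 -1.79610730e-03 -2.38643654e+00] 0.02713024169661015 [-36.9 -28.3  51.3] [ 0.453  -0.0637  0.1297]
```

View pics/w18.png

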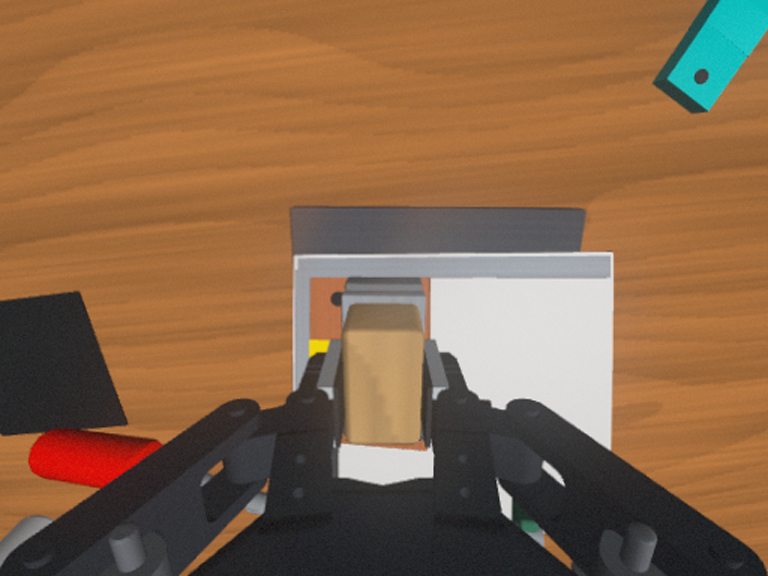

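View pics/s18.png

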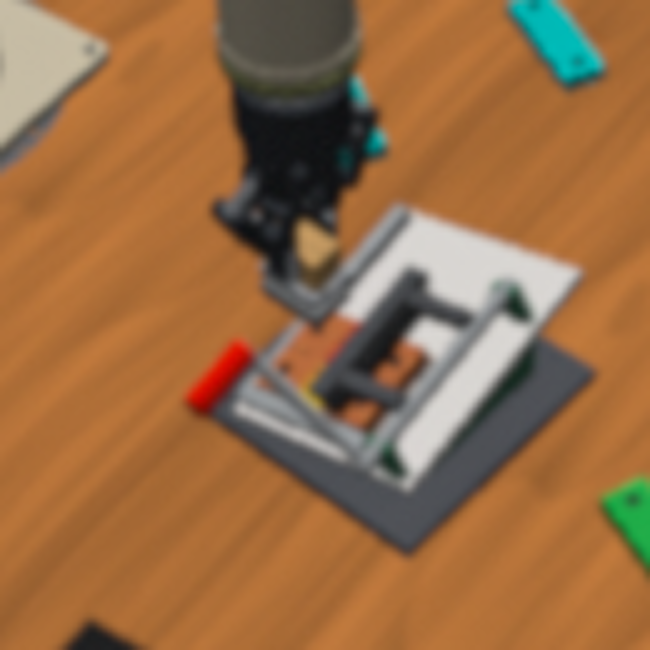

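Emit:
apply_moves(
  increments=[
    {"grip":0.15,"translation":[0.11,0.2,-0.11],"yaw":0},
    {"grip":0.15,"translation":[0,0.25,0],"yaw":0},
    {"grip":0.15,"translation":[0,0,0],"yaw":0},
  ],
)

```text
clock: 36.3
position: [0.4522, -0.0637, 0.1361]
eef_rot: [[0.098, -0.008, -0.995], [0.995, -0.003, 0.098], [-0.004, -1.0, 0.007]]
contact_force: [0.2, -0.3, -3.0]
grip_width: 0.0272
```

Emit:
apply_moves(
  increments=[
    {"grip":0.15,"translation":[0,0.1,0],"yaw":0},
    {"grip":0.15,"translation":[0,0,0],"yaw":0},
  ],
)

```text
clock: 36.55
position: [0.4526, -0.0636, 0.1324]
eef_rot: [[0.098, -0.007, -0.995], [0.995, -0.003, 0.098], [-0.004, -1.0, 0.007]]
contact_force: [1.1, 0.3, -3.9]
grip_width: 0.0272
```

```bash
python3 - <<'E'
from lap import *
s=state();print(s["position"],s["contact_force"],where().round(1))
E
```

```text
[ 0.45260041 -0.06363878  0.13236823] [ 1.06728708  0.26439987 -3.88388617] [-39.6 -28.5  27.9]
```

Emit:
apply_moves(
  increments=[
    {"grip":0.15,"translation":[0,0.08,0],"yaw":0},
    {"grip":0.15,"translation":[0,0,0],"yaw":0},
  ],
)

```text
clock: 36.8
position: [0.4526, -0.0635, 0.1291]
eef_rot: [[0.098, -0.007, -0.995], [0.995, -0.003, 0.098], [-0.004, -1.0, 0.007]]
contact_force: [0.7, 0.2, -3.7]
grip_width: 0.0272
```

Emit:
apply_moves(
  increments=[
    {"grip":0.15,"translation":[0,0.05,0],"yaw":0},
    {"grip":0.15,"translation":[0,0,0],"yaw":0},
  ],
)

```text
clock: 37.05
position: [0.4526, -0.0635, 0.1271]
eef_rot: [[0.098, -0.007, -0.995], [0.995, -0.003, 0.098], [-0.004, -1.0, 0.007]]
contact_force: [-0.6, 0.2, -2.0]
grip_width: 0.0272
```

Emit:
apply_moves(
  increments=[
    {"grip":0.15,"translation":[0,0.05,0],"yaw":0},
    {"grip":0.15,"translation":[0,0,0],"yaw":0},
  ],
)

```text
clock: 37.3
position: [0.4527, -0.0636, 0.1253]
eef_rot: [[0.098, -0.007, -0.995], [0.995, -0.003, 0.098], [-0.004, -1.0, 0.007]]
contact_force: [-1.1, -1.1, -1.3]
grip_width: 0.0273
```

Emit:
apply_moves(
  increments=[
    {"grip":0.15,"translation":[0,0.05,0],"yaw":0},
    {"grip":0.15,"translation":[0,0,0],"yaw":0},
  ],
)

```text
clock: 37.55
position: [0.4527, -0.0636, 0.1232]
eef_rot: [[0.098, -0.007, -0.995], [0.995, -0.003, 0.098], [-0.004, -1.0, 0.006]]
contact_force: [-2.0, -0.3, 2.3]
grip_width: 0.0269
```

```bash
python3 - <<'E'
from lap import *
s=state();print(s["position"],s["contact_force"],s["wrist_torque"],where().round(1))
d=cam("wrist"); save(d,"w19",None,1.5)
s=state();print(s["position"],s["contact_force"])
E
```

```text
[ 0.45269989 -0.06359549  0.12324508] [-1.95816637 -0.34730746  2.25272976] [-0.1524346   0.32117725  0.00613994] [-42.1 -30.1  19.3]
[ 0.45269036 -0.06360932  0.12328203] [-2.13335956 -0.60019216  2.16047402]
```

View pics/w19.png

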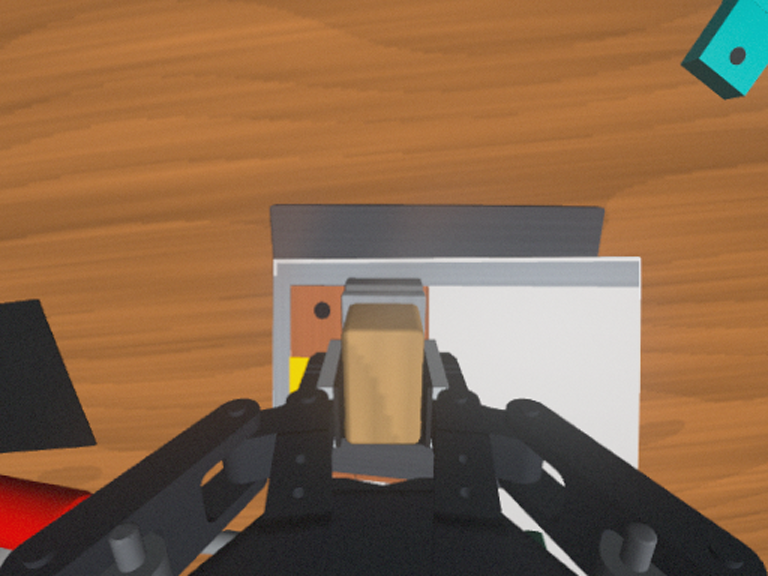

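Emit:
apply_moves(
  increments=[
    {"grip":0.15,"translation":[-0.11,0.02,-0.01],"yaw":0},
    {"grip":0.15,"translation":[-0.11,0.02,-0.01],"yaw":0},
    {"grip":0.15,"translation":[-0.11,0.02,0],"yaw":0},
    {"grip":0.15,"translation":[-0.11,0.025,-0.01],"yaw":0},
  ],
)

```text
clock: 38.1
position: [0.4521, -0.0815, 0.1198]
eef_rot: [[0.098, -0.007, -0.995], [0.995, -0.003, 0.098], [-0.004, -1.0, 0.006]]
contact_force: [-1.5, 0.7, 1.0]
grip_width: 0.0272
```

```bash
cat > st.py <<'E'
from lap import *
s=state();print(s["position"],s["contact_force"].round(1),where().round(1),s["grip_width"])
E
python3 st.py
```

```text
[ 0.45206448 -0.08154823  0.11980845] [-1.5  0.7  1. ] [-42.1 -48.4  19.4] 0.027172394340519466
```

Emit:
apply_moves(
  increments=[
    {"grip":0.15,"translation":[-0.11,0.03,-0.01],"yaw":0},
    {"grip":0.15,"translation":[-0.11,0.02,-0.01],"yaw":0},
    {"grip":0.15,"translation":[-0.11,0.02,0],"yaw":0},
    {"grip":0.15,"translation":[-0.09,0.02,-0.01],"yaw":0},
  ],
)

```text
clock: 38.6
position: [0.4516, -0.0983, 0.1163]
eef_rot: [[0.098, -0.007, -0.995], [0.995, -0.003, 0.098], [-0.004, -1.0, 0.006]]
contact_force: [-2.4, -0.8, 2.9]
grip_width: 0.0271
```

```bash
python3 st.py; python3 -c "
from h import *
d=cam('wrist'); save(d,'w20',None,1.5)"
```

```text
[ 0.45161738 -0.0983139   0.11628325] [-2.4 -0.8  2.9] [-42.  -65.6  19.1] 0.027075365799091724
```

View pics/w20.png

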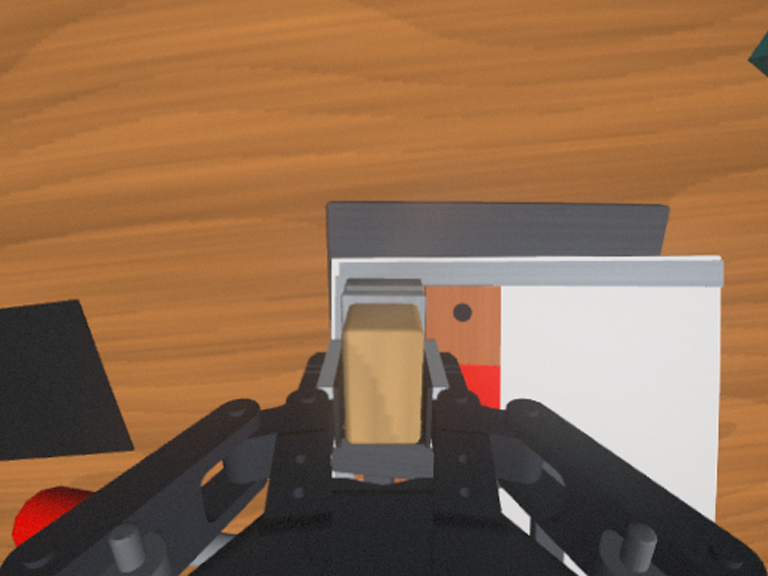

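Emit:
apply_moves(
  increments=[
    {"grip":0.15,"translation":[0,-0.25,0],"yaw":0},
    {"grip":0.15,"translation":[0,-0.25,0],"yaw":0},
    {"grip":0.15,"translation":[0.29,-0.06,0.02],"yaw":0},
    {"grip":0.15,"translation":[0.29,-0.06,0.02],"yaw":0},
    {"grip":0.15,"translation":[0.28,-0.055,0.02],"yaw":0},
  ],
)

```text
clock: 39.28
position: [0.4526, -0.0622, 0.1433]
eef_rot: [[0.097, -0.007, -0.995], [0.995, -0.003, 0.097], [-0.004, -1.0, 0.007]]
contact_force: [-0.0, 0.3, -3.5]
grip_width: 0.0267
```

Emit:
apply_moves(
  increments=[
    {"grip":0.15,"translation":[0,0.15,0],"yaw":0},
    {"grip":0.15,"translation":[0,0.15,0],"yaw":0},
    {"grip":0.15,"translation":[0,0,0],"yaw":0},
  ],
)

```text
clock: 39.65
position: [0.4522, -0.0638, 0.1304]
eef_rot: [[0.098, -0.008, -0.995], [0.995, -0.003, 0.098], [-0.003, -1.0, 0.008]]
contact_force: [0.5, -0.3, -3.6]
grip_width: 0.0269
```

```bash
python3 st.py; python3 -c "
from h import *
d=cam('wrist'); save(d,'w21',None,1.5)"
```

```text
[ 0.45220337 -0.06378163  0.13043257] [ 0.5 -0.3 -3.6] [-40.5 -29.   26.2] 0.026937734009515966
```

View pics/w21.png

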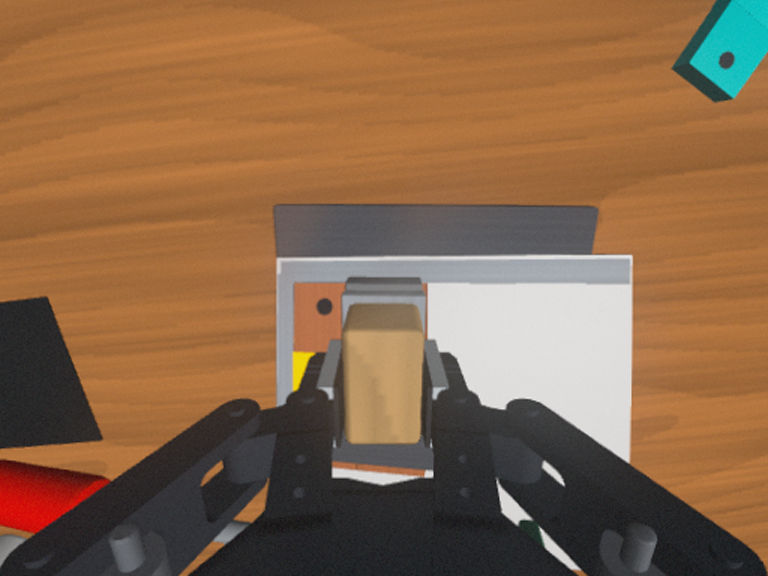

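Lapper still well held (block at px 383,370), over the red bar. Lower and do the second stroke.

Emit:
apply_moves(
  increments=[
    {"grip":0.15,"translation":[0,0.1,0],"yaw":0},
    {"grip":0.15,"translation":[0,0.09,0],"yaw":0},
    {"grip":0.15,"translation":[0,0,0],"yaw":0},
  ],
)

```text
clock: 40.08
position: [0.4526, -0.0638, 0.1236]
eef_rot: [[0.098, -0.007, -0.995], [0.995, -0.003, 0.098], [-0.004, -1.0, 0.007]]
contact_force: [-3.8, -0.8, 0.8]
grip_width: 0.027
```

Emit:
apply_moves(
  increments=[
    {"grip":0.15,"translation":[0,0,0],"yaw":0},
  ],
)

```text
clock: 40.2
position: [0.4526, -0.0637, 0.1237]
eef_rot: [[0.098, -0.007, -0.995], [0.995, -0.003, 0.098], [-0.004, -1.0, 0.007]]
contact_force: [-2.7, -1.1, 1.6]
grip_width: 0.0272
```

```bash
python3 st.py
```

```text
[ 0.45261354 -0.06374423  0.12374248] [-2.7 -1.1  1.6] [-42.1 -30.2  19.8] 0.027186304799560072
```

Emit:
apply_moves(
  increments=[
    {"grip":0.15,"translation":[-0.11,0.03,-0.01],"yaw":0},
    {"grip":0.15,"translation":[-0.11,0.02,-0.01],"yaw":0},
    {"grip":0.15,"translation":[-0.11,0.02,0],"yaw":0},
    {"grip":0.15,"translation":[-0.11,0.025,-0.01],"yaw":0},
  ],
)

```text
clock: 40.7
position: [0.4521, -0.0816, 0.1198]
eef_rot: [[0.098, -0.007, -0.995], [0.995, -0.003, 0.098], [-0.004, -1.0, 0.006]]
contact_force: [-1.5, 0.5, 2.3]
grip_width: 0.0267
```

Emit:
apply_moves(
  increments=[
    {"grip":0.15,"translation":[-0.11,0.03,-0.01],"yaw":0},
    {"grip":0.15,"translation":[-0.11,0.02,-0.01],"yaw":0},
    {"grip":0.15,"translation":[-0.11,0.02,0],"yaw":0},
    {"grip":0.15,"translation":[-0.09,0.02,-0.01],"yaw":0},
    {"grip":0.15,"translation":[0,0,0],"yaw":0},
  ],
)

```text
clock: 41.32
position: [0.4515, -0.0987, 0.1162]
eef_rot: [[0.098, -0.007, -0.995], [0.995, -0.004, 0.098], [-0.004, -1.0, 0.007]]
contact_force: [-2.4, -1.2, 1.7]
grip_width: 0.0269
```

```bash
python3 st.py
```

```text
[ 0.45154184 -0.09866812  0.11623535] [-2.4 -1.2  1.7] [-42.1 -65.9  19.1] 0.026912133874918764
```

Emit:
apply_moves(
  increments=[
    {"grip":0.15,"translation":[0,-0.5,0],"yaw":0},
    {"grip":0.15,"translation":[0,-1,0],"yaw":0},
    {"grip":0.15,"translation":[0,-1,0],"yaw":0},
    {"grip":0.15,"translation":[0,-1,0],"yaw":0},
    {"grip":0.15,"translation":[0,0,0],"yaw":0},
  ],
)

```text
clock: 41.95
position: [0.4541, -0.097, 0.2592]
eef_rot: [[0.097, -0.003, -0.995], [0.995, -0.006, 0.097], [-0.006, -1.0, 0.002]]
contact_force: [0.1, -0.1, -4.0]
grip_width: 0.0275
```

```bash
python3 - <<'E'
from lap import *
m=np.load("mat.npy")
q=plan([m[0],m[1],.26],grip=.15); q=plan([m[0],m[1],.085],grip=.15,start=q)
E
```

```text
from [ 0.4541 -0.097   0.2592] az 84.44 N 7
{"grip":0.15,"translation":[-0.9,-0,-0.26],"yaw":-0},
{"grip":0.15,"translation":[-0.91,-0.01,-0.26],"yaw":-0},
{"grip":0.15,"translation":[-0.9,0,-0.26],"yaw":-0},
{"grip":0.15,"translation":[-0.9,-0,-0.26],"yaw":-0},
{"grip":0.15,"translation":[-0.9,-0,-0.27],"yaw":-0},

{"grip":0.15,"translation":[-0.91,-0.01,-0.26],"yaw":-0},
{"grip":0.15,"translation":[-0.9,0,-0.26],"yaw":-0},
from [ 0.5025 -0.3557  0.26  ] az 84.44 N 5
{"grip":0.15,"translation":[-0,0.88,0],"yaw":-0},
{"grip":0.15,"translation":[-0,0.87,0],"yaw":-0},
{"grip":0.15,"translation":[-0,0.88,0],"yaw":-0},
{"grip":0.15,"translation":[-0,0.87,0],"yaw":-0},
{"grip":0.15,"translation":[-0,0.88,0],"yaw":-0},
```

Emit:
apply_moves(
  increments=[
    {"grip":0.15,"translation":[-0.9,0,-0.26],"yaw":0},
    {"grip":0.15,"translation":[-0.91,0,-0.26],"yaw":0},
    {"grip":0.15,"translation":[-0.9,0,-0.26],"yaw":0},
    {"grip":0.15,"translation":[-0.9,0,-0.26],"yaw":0},
    {"grip":0.15,"translation":[-0.9,0,-0.27],"yaw":0},
  ],
)

```text
clock: 42.58
position: [0.4871, -0.2829, 0.2557]
eef_rot: [[0.097, -0.008, -0.995], [0.995, -0.002, 0.097], [-0.003, -1.0, 0.008]]
contact_force: [1.2, 0.8, -2.2]
grip_width: 0.0269
```

Emit:
apply_moves(
  increments=[
    {"grip":0.15,"translation":[-0.91,0,-0.26],"yaw":0},
    {"grip":0.15,"translation":[-0.9,0,-0.26],"yaw":0},
    {"grip":0.15,"translation":[0,0.9,0],"yaw":0},
    {"grip":0.15,"translation":[0,0.9,0],"yaw":0},
    {"grip":0.15,"translation":[0,0.9,0],"yaw":0},
  ],
)

```text
clock: 43.2
position: [0.4997, -0.356, 0.1467]
eef_rot: [[0.097, -0.008, -0.995], [0.995, -0.002, 0.097], [-0.002, -1.0, 0.007]]
contact_force: [0.2, -0.3, -3.3]
grip_width: 0.0275
```

Emit:
apply_moves(
  increments=[
    {"grip":0.15,"translation":[0,0.85,0],"yaw":0},
    {"grip":0.15,"translation":[0,0.7,0],"yaw":0},
    {"grip":0.15,"translation":[0,0.3,0],"yaw":0},
    {"grip":0.15,"translation":[0,0,0],"yaw":0},
  ],
)

```text
clock: 43.7
position: [0.4993, -0.3564, 0.0742]
eef_rot: [[0.097, -0.008, -0.995], [0.995, -0.002, 0.097], [-0.003, -1.0, 0.007]]
contact_force: [-0.5, 0.2, -2.7]
grip_width: 0.0269
```

```bash
python3 st.py; python3 -c "
from h import *
d=cam('wrist'); save(d,'w22',None,1.5)"
```

```text
[ 0.49933034 -0.35637901  0.07423657] [-0.5  0.2 -2.7] [  14.7 -325.     9.3] 0.02689083135096034
```

View pics/w22.png

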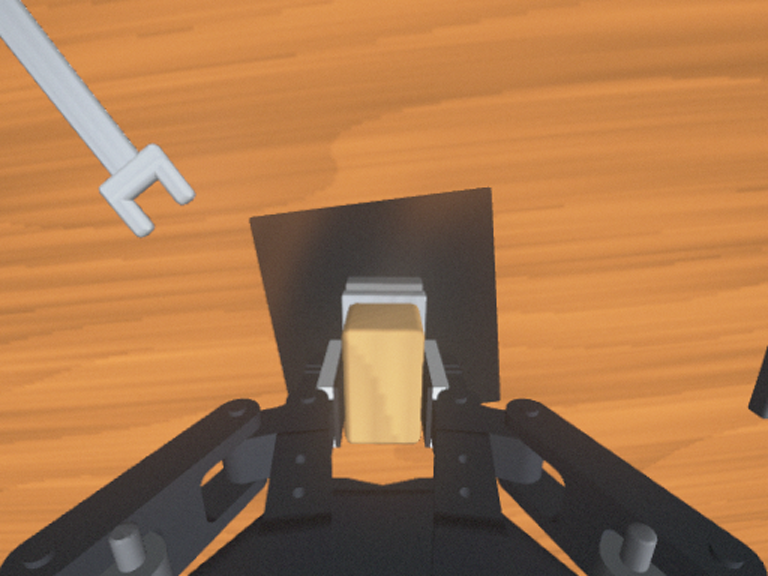

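Emit:
apply_moves(
  increments=[
    {"grip":0.15,"translation":[0,0.25,0],"yaw":0},
    {"grip":0.15,"translation":[0,0.15,0],"yaw":0},
    {"grip":0.15,"translation":[0,0.06,0],"yaw":0},
    {"grip":0.15,"translation":[0,0,0],"yaw":0},
  ],
)

```text
clock: 44.25
position: [0.4995, -0.3569, 0.0565]
eef_rot: [[0.097, -0.007, -0.995], [0.995, -0.003, 0.098], [-0.004, -1.0, 0.006]]
contact_force: [0.1, -0.5, -3.8]
grip_width: 0.0266
```

Emit:
apply_moves(
  increments=[
    {"grip":0.15,"translation":[0,0.04,0],"yaw":0},
    {"grip":0.15,"translation":[0,0,0],"yaw":0},
  ],
)

```text
clock: 44.5
position: [0.4997, -0.357, 0.0552]
eef_rot: [[0.097, -0.006, -0.995], [0.995, -0.003, 0.097], [-0.004, -1.0, 0.006]]
contact_force: [-1.8, 0.4, 1.6]
grip_width: 0.0271
```

Emit:
apply_moves(
  increments=[
    {"grip":0.5,"translation":[0,0,0],"yaw":0},
    {"grip":0.8,"translation":[0,0,0],"yaw":0},
    {"grip":0.8,"translation":[0,0,0],"yaw":0},
    {"grip":0.8,"translation":[0,-0.5,0],"yaw":0},
    {"grip":0.8,"translation":[0,-1,0],"yaw":0},
  ],
)

```text
clock: 45.12
position: [0.4993, -0.3564, 0.1155]
eef_rot: [[0.097, -0.008, -0.995], [0.995, -0.002, 0.097], [-0.002, -1.0, 0.008]]
contact_force: [0.1, -1.0, -0.6]
grip_width: 0.0681
```

Emit:
apply_moves(
  increments=[
    {"grip":0.8,"translation":[0,-1,0],"yaw":0},
    {"grip":0.8,"translation":[0,-1,0],"yaw":0},
    {"grip":0.8,"translation":[0,-1,0.3],"yaw":0},
    {"grip":0.8,"translation":[0,0,0.5],"yaw":0},
    {"grip":0.8,"translation":[0,0,0],"yaw":0},
  ],
)

```text
clock: 45.75
position: [0.4682, -0.3536, 0.2365]
eef_rot: [[0.098, -0.007, -0.995], [0.995, -0.005, 0.098], [-0.006, -1.0, 0.006]]
contact_force: [0.7, -0.7, 0.3]
grip_width: 0.0682
```

```bash
python3 - <<'E'
from ov import *
s=state();print(s["clock"],s["position"],s["contact_force"])
G=[([(-60,90,0),(-60,-80,0),(45,-80,0)],(255,0,0)),([(7,-82,44),(7,30,44),(23,30,44),(23,-82,44),(7,-82,44)],(0,255,255))]
for y in (-62,-26): G.append(([(40,y-18,15),(-60,y-18,15),(-60,y+18,15),(40,y+18,15),(40,y-18,15)],(0,255,0)))
d=cam("wrist");np.save("w23.npy",d,allow_pickle=True);ov(d,"w23",(0,0,512,384),1.5,G)
sc=cam("scene");ov(sc,"s23",(150,140,310,320),3.3,[])
R,p=pose()
bs,_=blobs(sc,(0,180,100),(5,255,255)); bw,_=blobs(d,(0,200,100),(4,255,255),100); print(bs,bw)
E
```

```text
45.75 [ 0.46818547 -0.35361211  0.23650282] [ 0.72692079 -0.65291414  0.33682607]
[(array([112.1,  18.5]), 2756), (array([203.6, 215.1]), 74), (array([355.1, 238.7]), 259), (array([296.7, 325.8]), 307), (array([210.9, 310. ]), 65)] [(array([501.5, 168.3]), 406), (array([462.3, 188.8]), 1401), (array([501.3, 346.2]), 485)]
```

View pics/w23.png

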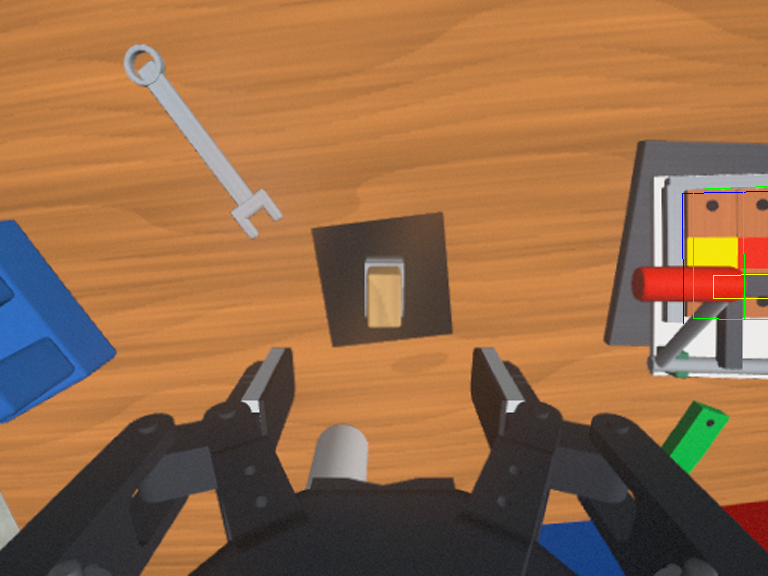

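View pics/s23.png

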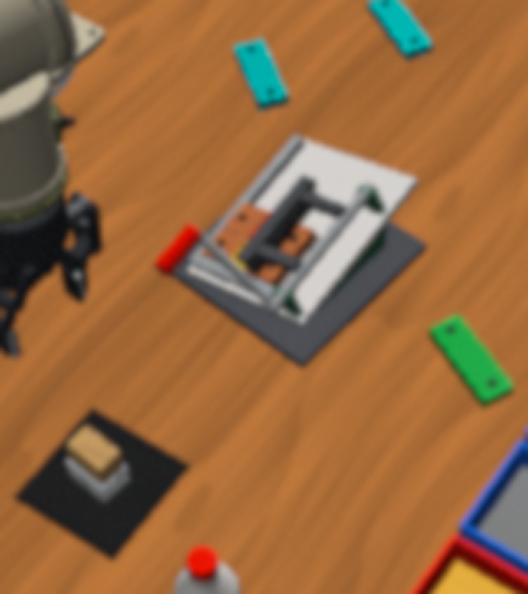

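```bash
python3 - <<'E'
from ov import *
t=cam("top");save(t,"t24",(140,90,420,270),2.8)
E
```

```text
(no output)
```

View pics/t24.png

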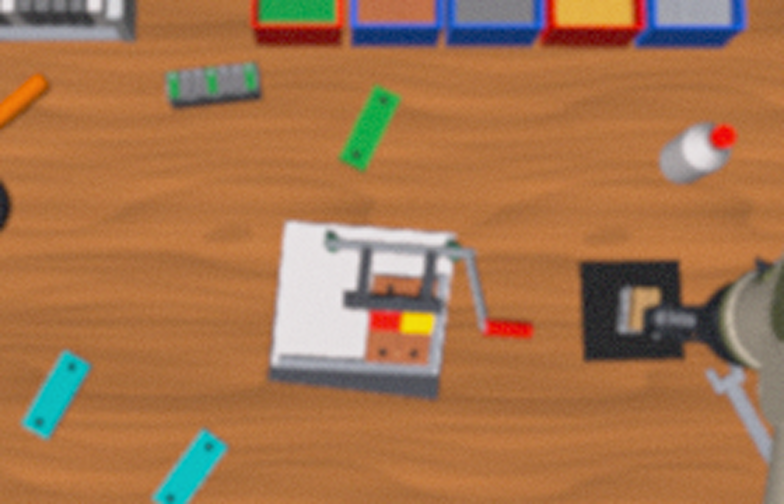

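The top view shows both bars home (yellow next to the side stop at px 416,322, red at 385,320). The beam lies across them and the lapping block stands on its mat (px 640,308). Nothing else has moved, so I am handing in.

```bash
python3 -c "
from rig import *
print(job_done())"
```

```text
the job is handed in; nothing more can be done
None
```

I finished the job and handed it in at about 46 s. The blue bar was not on the bench, so only the yellow and red bars were loaded.

**What I did**
- **Clamp open:** it stood part open, so I pushed it to its open stop before loading.
- **Bars:** yellow slid home against the side stop and red against yellow. In the pictures both lay within about 1.5 mm of their expected seats.
- **Clamp closed:** I swung it shut until it met its stop. The grip then measured 125.0° from the nest's x axis, which is the fully closed angle. I did not measure the pad force.
- **Strokes:** two, each from red to yellow at about 4.5 to 6 N. At the middle of each bar the shoe was about 4 mm off centre by my measured nest pose, with 9 mm allowed.
- **Lapping block:** I set it down upright at about the middle of its mat, a few millimetres from the centre.

**Last checks**
- The scene, top and wrist pictures show the bars seated and the clamp where I left it. The block is standing on its mat, the gripper touches nothing, and none of the other things in view seem to have moved.
- The pictures disagreed slightly. My measured nest outline was off by 3 to 4 mm at the far end of the low stop in the wrist view, and the closed beam by a few millimetres in the top view. I put this down to calibration.
- While closing the clamp, the wrist force briefly rose to about 53 N, and it read 43 N at the stop. The wrist limit is 120 N. It was the fingers that were holding the grip, so I do not expect the 40 N limit on the arm and gripper body to apply, but no reading confirms that.

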